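# Load the incubator and latch its hood

## Robot

A 6-joint arm with a two-finger parallel gripper is mounted at the origin on the work surface. World frame = base frame: x ahead of the robot, y to its left, z up, the work surface at z = 0. Lengths are in mm, angles in degrees, forces in N, time in s.
With the tool pointing down it reaches from about 300 to 850 mm from the base axis. Payload 4.2 kg.
Tool frame: the origin (TCP) lies between the finger pads; the fingertips stand 22 mm ahead of it and the grasp point (between the pads) lies 3 mm ahead of it; z points along the fingers, y is the direction in which the jaws open and shut (so a half turn about z gives the same grasp; the last joint's range is limited). The gripper opens to 91 mm and grips with 3 to 60 N. Pads are 32 mm wide; open, the fingers measure 118 mm over their backs; the gripper's body (76 mm by 178 mm) begins 60 mm behind the grasp point.
Start: joints at [-70.531, 18.312, 89.639, -0, 72.044, -1.146], TCP at [202.454, -538.197, 209.676] pointing down, gripper open.
Joint ranges: [-177.97, 177.97], [-48.28, 115.42], [12.27, 149.76], [-77.06, 257.06], [2.81, 150.46], [-146.56, 146.56]. Speed limits (degrees/s): [147.25, 147.25, 180, 180, 180, 180].

## Interface

Orientations are given as [roll, pitch, yaw] about the fixed x, y, z axes, in that order (R = Rz(yaw) Ry(pitch) Rx(roll)).
In Python, from workcell import telemetry, cams, env gives the robot as it stands.
- The arm moves only by the shell command python3 -m inch 'ROWS' [FORCE]. ROWS is JSON, a list of rows, each an object of numbers: "x", "y", "z": the shift along the tool's x, y, z in cm; "yaw": the turn about the tool's z in units of 5 degrees (1.0 is 5 degrees); "gripper": the gripper's target within -1 to 1 (fully open at 1, half-way at 0, shut at -1). A call has 1 to 12 rows; each row shifts and turns the commanded pose from where the row before left it, along the tool's axes as they then stand; what a row does not reach is not made up. A row lasts 1/12 s, in which the tool goes at most 41.7 mm and 7.16 degrees, less where a joint would pass 70% of its speed; a pose out of reach is approached as far as the arm can. A call is refused whole if a number of a shift passes 4.17 or a number of a turn 1, either way. A call with a gripper value outside its range is refused whole. The fingers move at their own pace and stop on an object; FORCE is the grip in N (left out, the last holds). Time passes only in rows, so rows that do not move let the fingers close. It gives the time, the measured TCP pose, the force and the opening at its end, in the units of the state.
- telemetry.state(): the state, without advancing time (a new reading comes with each control period).
- cams.grab_frame(name): name is "scene" or "side" or "wrist"; returns a dict with "pixels" (384x512x3 uint8, red, green, blue), "mtx" (3x3 intrinsics, pixels), "distortion" ([k1, k2, p1, p2, k3] as OpenCV has them; the pictures are not rectified), "rvec" (rotation vector, rad) and "tvec" (3), from world to camera coordinates, as OpenCV has them. Camera axes: x right, y down, z forward; pixel columns grow to the right and rows downward; lengths in mm; the calibration is good to about 2 mm. A picture is of the moment at which its call begins. There is no depth.
- env.job_done(): hands the job in, once; it reports no verdict.
The state is a dict: "time_s": time; "qpos": joint angles; "qvel": joint speeds; "effort": joint torques, N m; "ee_pos": TCP position; "ee_rot": TCP orientation; "force": force on the tool from outside, world axes, zero at the start; "torque": the same for the moment, N m; "gripper_width": finger opening in mm.
Only numpy, scipy, OpenCV 4.12 (cv2) and the standard library are available. Lean on these libraries where they do the work, as an engineer would, in place of code of your own. Each camera call takes 0.05 s, during which the arm holds its last target. There are 200 camera calls.

## Task

Pick up the tube carrier with the purple caps by its handle, keep it upright, and set it down gently, flat on the floor of the incubator's bay, either way round, going in under the hood while the hood is still open. Let go of it, then press the hood down until its catches click and it stays fully shut by itself. Leave the green-capped carrier, the bottle, the red meter and the rack stack where they are.

Things in the scene. Friction and masses are not known exactly. Their poses are not given: they have to be found in the camera images.
- purple: Tube carrier to load: a white block 110 (x) x 70 (y) x 33 mm with ten purple caps on top (highest cap 43 mm), 0.3 to 0.6 kg, standing on the table. Origin: centre of its underside; x along its long side and along its handle, z up. It is the same either way round.
- purple_handle: Grey handle of the purple carrier, rigid with it, same axes: a straight bar 104 (x) x 12 (y) x 10 mm (z) over the block's middle, on two uprights at its ends (8 mm thick, at x = +-48 mm). Origin: centre of the bar, 75 mm above the carrier's underside; 27 mm free height between bar and caps; free on both sides (+-y).
- green: Bystander: a carrier of the same shape with green caps. Same axes and origin as the purple one. Not to be moved.
- incubator: Cream incubator fixed to the counter, 250 (x) x 244 (y) mm. Origin: on the counter below the centre of its bay; -x is its open front, z up. Deck 40 mm high, from x = -115 mm. At the back (x = 80 to 135) a housing 122 mm high carries the hood; side walls (y = +-110 to +-122) 78 mm high, with grey latch posts 103 mm high at x = -85 mm. Between them the front is open above the deck.
- bay (a point): Centre of the bay's black floor, 28 mm above the counter, axes as the incubator's. The bay is a pocket 126 (x) x 86 (y) mm, sunk 12 mm below the deck; the carrier goes in with its long side along x. When it stands there its handle bar's centre is 103 mm above the counter.
- hood (a joint): Angle of the hood in rad: 0 fully shut, grows as it opens, 1.2 at its stop. A spring holds it up, leaning over the bay (about 1.05 to 1.2 at the start), and lifts it again if it is let go before the catches hold. About 10 to 15 N on its pad closes it, most of it in the last 10 mm (0.06 rad). The catches hold it below 0.02 rad.
- hood_hinge (a point): Middle of the hood's hinge axis, 125 mm above the counter, 90 mm behind the bay's centre (incubator x = 90 mm). Axes turn with the hood: y is the hinge axis, -x runs to its front edge, z is the outward normal of its top. The hood is 185 mm long, 216 mm wide; top z = 0 to 8 mm (clear pane in the middle); skirts down to z = -45 mm along its front edge and both sides (inner width 200 mm).
- hood_lip (a point): Middle of the lower edge of the hood's front skirt, 185 mm from the hinge axis, 45 mm below the hinge plane; axes as the hood's. While the hood is open this lip hangs over the front half of the bay, some 0.27 m above the counter, so no gripper fits in straight from above: come in tilted about 40 deg from vertical, leaning back to the incubator's front.
- press_pad (a point): Centre of the blue pad (32 x 80 mm) on top of the hood near its front edge, where to press: 162 mm from the hinge axis, 9 mm above the hinge plane. Axes as the hood's. 134 mm above the counter when shut.
- bottle: Bystander: amber bottle, 60 mm across, 120 mm high. Origin: centre of its underside.
- meter: Bystander: flat red hand-held meter 90 x 120 x 20 mm. Origin: centre of its underside.
- rack_stack: Bystander: stack of white tube racks with coloured caps, 70 x 110 x 100 mm. Origin: centre of its underside.
Not all that is in view belongs to the job. What is shaped like the purple but pink, turquoise or yellow is not meant.

How it is judged (in metres and radians):
On the way, in this order (a step that is already met when the one before it is completed fails the run):
1. the purple carrier is lifted clear of the table by its handle (height (world z) of purple above 0.02 m and contact force between the fingers and purple_handle above 1 N), for 0.2 s.
2. it stands in the bay, released, while the hood is still open (horizontal distance between purple and bay below 0.014 m and z of purple in the frame of bay below 0.005 m and angle between purple's own z axis and vertical below 0.07 rad and angle between the x axis of purple and the x axis of bay, either way round below 0.25 rad and value of joint hood above 0.5 rad and contact force between the fingers and purple below 0.1 N), for 0.2 s.
At the end, for the whole second after the job is handed in: The purple carrier stands at rest flat on the bay floor (within 14 mm of its centre, long side along the bay, not resting on the deck: at most 5 mm above the floor, tilted by less than 4 deg), and the hood is shut (below 0.02 rad) and held by its catches alone (horizontal distance between purple and bay below 0.014 m and z of purple in the frame of bay below 0.005 m and angle between purple's own z axis and vertical below 0.07 rad and angle between the x axis of purple and the x axis of bay, either way round below 0.25 rad and value of joint hood below 0.02 rad and linear speed of purple below 0.02 m/s); the robot touches nothing.
It fails at once if the green carrier, bottle, meter or rack stack is shifted by more than 30 mm (distance of any of green, bottle, meter, rack_stack from where it was at the start of the episode above 0.03 m).
It fails at once if the purple carrier is tipped by more than 35 deg (angle between purple's own z axis and vertical above 0.61 rad).
It fails at once if the purple carrier is dropped or thrown into the bay (faster than 0.5 m/s there) instead of set down (linear speed of purple above 0.5 m/s and horizontal distance between purple and bay below 0.08 m).
It also fails if it takes over 61 s, if anything falls off the work surface, if the arm or the gripper's body presses on something with over 40 N, if the wrist force passes 120 N, or if a joint passes its speed limit or range.

## Working session

There is one attempt and no reset: what is moved stays moved. The work goes in short steps, Python scripts to look and compute and a shell command to move; the robot and the scene stay as the last step left them, time stands still between calls to the robot, and variables do not carry over. Pictures are saved under pics/ and viewed, about 8 in all and at most 12, crops included, and the job is handed in when it is done.

```bash
mkdir -p pics; ls; python3 - <<'E'
from workcell import telemetry, cams
import cv2,pickle
print(telemetry.state())
F={}
for n in ["scene","side","wrist"]:
    f=cams.grab_frame(n);F[n]=f
    print(n,f["mtx"].tolist(),f["distortion"],f["rvec"],f["tvec"])
pickle.dump(F,open("f0.pkl","wb"))
import numpy as np
a=np.hstack([F["scene"]["pixels"],F["side"]["pixels"]])[:,:,::-1]
cv2.imwrite("pics/a.png",F["scene"]["pixels"][:,:,::-1]);cv2.imwrite("pics/b.png",F["side"]["pixels"][:,:,::-1])
E
```

```text
pics
{'time_s': 0.0, 'qpos': array([-7.05326941e+01,  1.83500666e+01,  8.97070611e+01, -2.96519842e-03,
        7.20424874e+01, -1.14633711e+00]), 'qvel': array([-0.0435832 ,  0.05780209, -0.04826186,  0.10196918,  0.03055505,
        0.06391618]), 'effort': array([ 1.32293935e-04, -4.12456083e+01, -2.31970793e+01,  7.28810183e-02,
        4.58734052e-02, -1.25587253e-04]), 'ee_pos': array([ 202.24690153, -537.70856529,  208.83162482]), 'ee_rot': array([-1.79900348e+02,  8.25691235e-04,  2.06145604e+01]), 'force': array([0.25622727, 0.19667553, 0.20154342]), 'torque': array([-0.0211068 ,  0.01340425, -0.00806069]), 'gripper_width': 91.03173982401943}
scene [[481.2519337095924, 0.0, 265.48505332117855], [0.0, 481.2519337095924, 182.67248365210884], [0.0, 0.0, 1.0]] [-0.07458201  0.          0.          0.          0.        ] [ 1.66865253  1.92182697 -0.76742266] [  39.76511423 -324.75679659 1830.28524251]
side [[425.0690873424893, 0.0, 257.2334690523615], [0.0, 425.0690873424893, 192.71264868928884], [0.0, 0.0, 1.0]] [-0.0442334  0.         0.         0.         0.       ] [ 2.07258598 -0.75366034  0.40864833] [-350.78034923  283.20252224 1158.85835511]
wrist [[307.05865913550514, 0.0, 259.2996328721143], [0.0, 307.05865913550514, 189.73382488349992], [0.0, 0.0, 1.0]] [0.00503212 0.         0.         0.         0.        ] [-2.38715794  1.65026605  0.23797891] [-573.7088139   -32.28339056  392.43001763]
```

View pics/a.png

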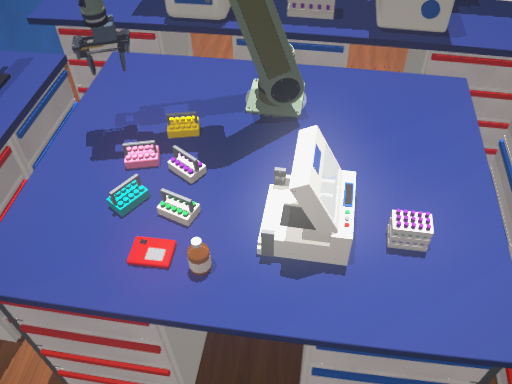

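View pics/b.png

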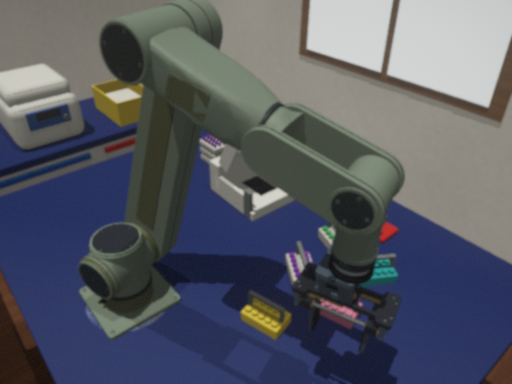

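In the scene view there are carriers at (183,125) yellow, (141,155) pink, (187,164) purple, (128,195) turquoise and (178,208) green. The incubator is at (310,210), open to the image left, with its hood up. The rack stack at (410,230) also has purple caps, but it is a stack. (187,164) is a white single block with purple caps and a grey handle, so it fits the description. I'll confirm it in an enlarged crop.

```bash
cat > h.py <<'E'
import numpy as np,cv2,pickle
from scipy.spatial.transform import Rotation as Ro
def ray(f,uv):
    R=cv2.Rodrigues(np.array(f["rvec"]))[0];t=np.array(f["tvec"]).ravel()
    p=cv2.undistortPoints(np.array(uv,float).reshape(-1,1,2),f["mtx"],np.array(f["distortion"])).reshape(-1,2)
    d=np.c_[p,np.ones(len(p))]@R
    return -R.T@t,d
def onz(f,uv,z):
    c,d=ray(f,uv); return c+d*((z-c[2])/d[:,2])[:,None]
def proj(f,P):
    return cv2.projectPoints(np.array(P,float).reshape(-1,1,3),np.array(f["rvec"]),np.array(f["tvec"]),f["mtx"],np.array(f["distortion"]))[0].reshape(-1,2)
def crop(f,u0,v0,u1,v1,s,fn):
    im=f["pixels"][v0:v1,u0:u1,::-1]
    im=cv2.resize(im,None,fx=s,fy=s,interpolation=cv2.INTER_CUBIC);cv2.imwrite(fn,im)
E
python3 - <<'E'
from h import *
F=pickle.load(open("f0.pkl","rb"))
a=F["scene"]["pixels"][:,:,::-1]
crop(F["scene"],120,110,220,240,6,"pics/c1.png");crop(F["scene"],250,120,370,270,4,"pics/c2.png")
# combined: left purple/green, right incubator
l=cv2.resize(a[140:230,150:215],None,fx=6,fy=6,interpolation=cv2.INTER_CUBIC)
r=cv2.resize(a[120:270,255:360],None,fx=3.6,fy=3.6,interpolation=cv2.INTER_CUBIC)
print(l.shape,r.shape)
cv2.imwrite("pics/c.png",np.hstack([l,r]))
E
```

```text
(540, 390, 3) (540, 378, 3)
```

View pics/c.png

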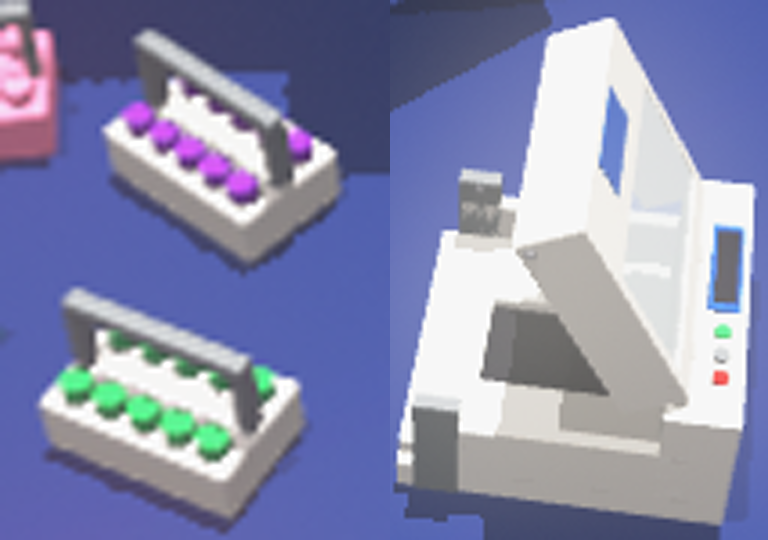

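```bash
python3 - <<'E'
from h import *
F=pickle.load(open("f0.pkl","rb"));s=F["scene"]
L=lambda P:np.array(P)/6+[150,140]-0.4
R=lambda P:(np.array(P)-[390,0])/3.6+[255,120]-0.4
h=onz(s,L([(147,37),(278,119)]),80);print("handle",h,np.linalg.norm(h[1]-h[0]),h.mean(0),np.degrees(np.arctan2(*(h[1]-h[0])[[1,0]])))
b=onz(s,L([(104,133),(248,222),(340,160)]),33);print("block top",b,np.linalg.norm(np.diff(b,axis=0),axis=1),(b[0]+b[2])/2)
g=onz(s,L([(75,297),(245,365)]),80);print("green",g.mean(0))
p=onz(s,R([(497,303),(482,377),(607,395)]),40);print("pocket",p)
k=onz(s,R([(753,185),(740,427)]),122);print("housing",k,np.linalg.norm(k[1]-k[0]))
x=(k[0]-k[1])[:2];y=x/np.linalg.norm(x);X=np.array([y[1],-y[0]]);print("inc y",y,"inc x",X, "yaw",np.degrees(np.arctan2(X[1],X[0])))
o=k.mean(0)[:2]-135*X;print("origin from housing",o)
print("pocket in inc",[( (q[:2]-o)@X,(q[:2]-o)@y) for q in p])
E
```

```text
handle [[ 401.39521191 -275.99483485   80.        ]
 [ 453.10945221 -191.57988892   80.        ]] 98.99619056146275 [ 427.25233206 -233.78736188   80.        ] 58.50755276772125
block top [[ 429.51134131 -298.96397733   33.        ]
 [ 483.65162299 -205.4228826    33.        ]
 [ 432.36630809 -168.19835424   33.        ]] [108.07916776  63.37072696] [ 430.9388247  -233.58116579   33.        ]
green [ 603.74003774 -213.28711408   80.        ]
pocket [[560.49850661  96.6326147   40.        ]
 [638.23858926  93.88222868  40.        ]
 [642.58261328 192.41871525  40.        ]]
housing [[478.70030281 292.16494547 122.        ]
 [722.46645813 286.97983708 122.        ]] 243.82129486002825
inc y [-0.99977385  0.02126602] inc x [0.02126602 0.99977385] yaw 88.78145498276547
origin from housing [597.71246785 154.60292117]
pocket in inc [(np.float64(-58.748589460740114), np.float64(35.97274773687074)), (np.float64(-59.84513138629834), np.float64(-41.80824395732465)), (np.float64(38.76145151396496), np.float64(-44.05580674974658))]
```

The crop confirms a white block with purple caps and a grey handle at scene (187,164). The moves as described have no tilt, so I'll check the tool's own usage text for what it accepts.

```bash
python3 -m inch 2>&1 | tail -20; python3 -m inch --help 2>&1 | tail -20
```

```text
invalid input
invalid input: not JSON, or not a number
```

```bash
python3 -m inch '[{"yaw":-1,"z":-1.7},{"yaw":-1,"z":-1.7},{"yaw":-1,"z":-1.7},{"yaw":-1,"z":-1.7},{"yaw":-1,"z":-1.7},{"yaw":-1,"z":-1.7},{"yaw":-1,"z":-1.7},{"yaw":-1,"z":-1.7},{"yaw":-1,"z":-1.7},{"yaw":-1,"z":-1.7},{"yaw":-1,"z":-1.7},{"yaw":-1,"z":-1.7}]'
python3 -m inch '[{"yaw":-1},{"yaw":-0.88},{"y":4},{"y":4},{"y":4},{"y":4},{"y":4}]'
python3 -m inch '[{"x":4},{"x":4},{"x":4},{"x":4},{"x":4},{"x":4},{"x":4},{"x":4},{"x":4},{"x":4},{"x":4},{"x":4}]'
```

```text
invalid input
invalid input
invalid input
```

```bash
python3 -m inch '[{"x":0,"y":0,"z":-1.7,"yaw":-1,"gripper":1}]'
```

```text
time_s: 0.23
ee_pos: [201.7, -536.1, 223.2]
ee_rot: [-179.5, -0.0, 25.7]
force: [-0.6, -0.1, -0.9]
gripper_width: 91.2
```

```bash
python3 -m inch '[{"x":0,"y":0,"z":-2,"yaw":-1,"gripper":1},{"x":0,"y":0,"z":-2,"yaw":-1,"gripper":1},{"x":0,"y":0,"z":-2,"yaw":-1,"gripper":1},{"x":0,"y":0,"z":-2,"yaw":-1,"gripper":1},{"x":0,"y":0,"z":-2,"yaw":-1,"gripper":1},{"x":0,"y":0,"z":-2,"yaw":-1,"gripper":1},{"x":0,"y":0,"z":-2,"yaw":-1,"gripper":1},{"x":0,"y":0,"z":-2,"yaw":-1,"gripper":1},{"x":0,"y":0,"z":-2,"yaw":-1,"gripper":1},{"x":0,"y":0,"z":-2,"yaw":-1,"gripper":1},{"x":0,"y":0,"z":0,"yaw":-1,"gripper":1},{"x":0,"y":0,"z":0,"yaw":-1,"gripper":1}]'
python3 -m inch '[{"x":0,"y":0,"z":0,"yaw":-0.88,"gripper":1},{"x":0,"y":4,"z":0,"yaw":0,"gripper":1},{"x":0,"y":4,"z":0,"yaw":0,"gripper":1},{"x":0,"y":4,"z":0,"yaw":0,"gripper":1},{"x":0,"y":4,"z":0,"yaw":0,"gripper":1},{"x":0,"y":4,"z":0,"yaw":0,"gripper":1}]'
```

```text
time_s: 1.23
ee_pos: [202.6, -538.5, 427.9]
ee_rot: [179.9, 0.1, 85.9]
force: [-0.1, -1.0, -0.8]
gripper_width: 91.2
time_s: 1.73
ee_pos: [404.1, -537.7, 426.4]
ee_rot: [-180.0, -0.0, 90.0]
force: [0.2, -0.4, -0.2]
gripper_width: 91.7
```

```bash
R='x'; python3 -m inch '[{"x":4,"y":0,"z":0,"yaw":0,"gripper":1},{"x":4,"y":0,"z":0,"yaw":0,"gripper":1},{"x":4,"y":0,"z":0,"yaw":0,"gripper":1},{"x":4,"y":0,"z":0,"yaw":0,"gripper":1},{"x":4,"y":0,"z":0,"yaw":0,"gripper":1},{"x":4,"y":0,"z":0,"yaw":0,"gripper":1},{"x":4,"y":0,"z":0,"yaw":0,"gripper":1},{"x":4,"y":0,"z":0,"yaw":0,"gripper":1},{"x":4,"y":0,"z":0,"yaw":0,"gripper":1},{"x":4,"y":0,"z":0,"yaw":0,"gripper":1},{"x":4,"y":0,"z":0,"yaw":0,"gripper":1},{"x":4,"y":0,"z":0,"yaw":0,"gripper":1}]'
python3 -m inch '[{"x":4,"y":0,"z":0,"yaw":0,"gripper":1},{"x":4,"y":0,"z":0,"yaw":0,"gripper":1},{"x":4,"y":0,"z":0,"yaw":0,"gripper":1},{"x":4,"y":0,"z":0,"yaw":0,"gripper":1},{"x":4,"y":0,"z":0,"yaw":0,"gripper":1},{"x":4,"y":0,"z":0,"yaw":0,"gripper":1},{"x":4,"y":0,"z":0,"yaw":0,"gripper":1},{"x":4,"y":0,"z":0,"yaw":0,"gripper":1},{"x":4,"y":0,"z":0,"yaw":0,"gripper":1},{"x":4,"y":0,"z":0,"yaw":0,"gripper":1},{"x":4,"y":0,"z":0,"yaw":0,"gripper":1},{"x":4,"y":0,"z":0,"yaw":0,"gripper":1}]'
python3 -m inch '[{"x":2,"y":-4,"z":0,"yaw":0,"gripper":1},{"x":2,"y":-4,"z":0,"yaw":0,"gripper":1},{"x":2,"y":-4,"z":0,"yaw":0,"gripper":1},{"x":2,"y":-4,"z":0,"yaw":0,"gripper":1},{"x":2,"y":-4,"z":0,"yaw":0,"gripper":1},{"x":2,"y":-4,"z":0,"yaw":0,"gripper":1},{"x":2,"y":-4,"z":0,"yaw":0,"gripper":1},{"x":2,"y":-4,"z":0,"yaw":0,"gripper":1},{"x":2,"y":-4,"z":0,"yaw":0,"gripper":1},{"x":2,"y":-4,"z":0,"yaw":0,"gripper":1}]'
python3 -m inch '[{"x":4,"y":0,"z":0,"yaw":0,"gripper":1},{"x":4,"y":0,"z":0,"yaw":0,"gripper":1},{"x":4,"y":0,"z":0,"yaw":0,"gripper":1},{"x":4,"y":0,"z":0,"yaw":0,"gripper":1},{"x":4,"y":0,"z":0,"yaw":0,"gripper":1},{"x":4,"y":0,"z":0,"yaw":0,"gripper":1}]'
python3 -c "
from workcell import telemetry as t;print(t.state()['qpos'])"
```

```text
time_s: 2.73
ee_pos: [401.6, -56.3, 426.5]
ee_rot: [180.0, 0.0, 90.0]
force: [-0.5, 0.1, 0.7]
gripper_width: 91.1
time_s: 3.73
ee_pos: [401.6, 423.8, 426.3]
ee_rot: [-180.0, 0.0, 90.0]
force: [1.0, -0.2, 0.7]
gripper_width: 91.5
time_s: 4.57
ee_pos: [27.4, 608.5, 426.3]
ee_rot: [180.0, 0.0, 90.0]
force: [1.2, 0.2, 1.0]
gripper_width: 91.2
time_s: 5.07
ee_pos: [28.2, 807.8, 388.9]
ee_rot: [-180.0, -0.1, 90.0]
force: [-0.1, -2.1, -4.4]
gripper_width: 91.3
[8.71786383e+01 4.70667887e+01 1.31129607e+01 2.17628271e-02
 1.19712000e+02 8.71664244e+01]
```

```bash
python3 -m inch '[{"x":4,"y":0,"z":0,"yaw":0,"gripper":1},{"x":4,"y":0,"z":-4,"yaw":0,"gripper":1},{"x":4,"y":0,"z":-4,"yaw":0,"gripper":1},{"x":4,"y":0,"z":-4,"yaw":0,"gripper":1},{"x":4,"y":0,"z":-4,"yaw":0,"gripper":1},{"x":4,"y":0,"z":-4,"yaw":0,"gripper":1}]'
python3 -c "
from workcell import telemetry as t;print(t.state()['qpos'])"
```

```text
time_s: 5.57
ee_pos: [23.1, 826.5, 450.9]
ee_rot: [179.7, -10.5, 90.0]
force: [-0.5, -0.1, 1.0]
gripper_width: 91.2
[ 87.55367522  43.36385797  12.2653249    0.12132215 113.87219754
  87.60047305]
```

```bash
python3 -m inch '[{"x":4,"y":0,"z":-4,"yaw":0,"gripper":1},{"x":4,"y":0,"z":-4,"yaw":0,"gripper":1},{"x":4,"y":0,"z":-4,"yaw":0,"gripper":1},{"x":4,"y":0,"z":-4,"yaw":0,"gripper":1}]'
python3 -c "
from workcell import telemetry as t;print(t.state()['qpos'])"
python3 -m inch '[{"x":-3,"y":0,"z":0,"yaw":0,"gripper":1},{"x":-3,"y":0,"z":0,"yaw":0,"gripper":1},{"x":-3,"y":0,"z":0,"yaw":0,"gripper":1},{"x":-3,"y":0,"z":0,"yaw":0,"gripper":1}]'
```

```text
time_s: 5.9
ee_pos: [19.9, 821.9, 500.6]
ee_rot: [179.5, -16.2, 90.1]
force: [-0.1, 0.4, -0.3]
gripper_width: 91.4
[ 87.75027507  40.1407368   12.26730705   0.16725129 111.41651331
  87.81514396]
time_s: 6.23
ee_pos: [20.1, 718.0, 470.8]
ee_rot: [179.5, -16.1, 90.1]
force: [-0.1, 0.2, 1.2]
gripper_width: 91.5
```

```bash
python3 -m inch '[{"x":-3.4,"y":1.6,"z":-1,"yaw":0,"gripper":1},{"x":-3.4,"y":1.6,"z":-1,"yaw":0,"gripper":1},{"x":-3.4,"y":1.6,"z":-1,"yaw":0,"gripper":1},{"x":-3.4,"y":1.6,"z":-1,"yaw":0,"gripper":1},{"x":-3.4,"y":1.6,"z":-1,"yaw":0,"gripper":1},{"x":-3.4,"y":1.6,"z":-1,"yaw":0,"gripper":1},{"x":-3.4,"y":1.6,"z":-1,"yaw":0,"gripper":1},{"x":-3.4,"y":1.6,"z":-1,"yaw":0,"gripper":1},{"x":-3.4,"y":1.6,"z":-1,"yaw":0,"gripper":1},{"x":-3.4,"y":1.6,"z":-1,"yaw":0,"gripper":1},{"x":-3.4,"y":1.6,"z":-1,"yaw":0,"gripper":1},{"x":-3.4,"y":1.6,"z":-1,"yaw":0,"gripper":1}]'
python3 -m inch '[{"x":-3.4,"y":1.6,"z":-1,"yaw":0,"gripper":1},{"x":-3.4,"y":1.6,"z":-1,"yaw":0,"gripper":1},{"x":-3.4,"y":1.6,"z":-1,"yaw":0,"gripper":1},{"x":-3.4,"y":1.6,"z":-1,"yaw":0,"gripper":1},{"x":-3.4,"y":1.6,"z":-1,"yaw":0,"gripper":1},{"x":-3.4,"y":1.6,"z":-1,"yaw":0,"gripper":1},{"x":-3.4,"y":1.6,"z":-1,"yaw":0,"gripper":1},{"x":-3.4,"y":1.6,"z":-1,"yaw":0,"gripper":1}]'
python3 -m inch '[{"x":-3.4,"y":-1.6,"z":-1,"yaw":0,"gripper":1},{"x":-3.4,"y":-1.6,"z":-1,"yaw":0,"gripper":1},{"x":-3.4,"y":-1.6,"z":-1,"yaw":0,"gripper":1},{"x":-3.4,"y":-1.6,"z":-1,"yaw":0,"gripper":1},{"x":-3.4,"y":-1.6,"z":-1,"yaw":0,"gripper":1},{"x":-3.4,"y":-1.6,"z":-1,"yaw":0,"gripper":1},{"x":-3.4,"y":-1.6,"z":-1,"yaw":0,"gripper":1},{"x":-3.4,"y":-1.6,"z":-1,"yaw":0,"gripper":1},{"x":-3.4,"y":-1.6,"z":-1,"yaw":0,"gripper":1},{"x":-3.4,"y":-1.6,"z":-1,"yaw":0,"gripper":1},{"x":-3.4,"y":-1.6,"z":-1,"yaw":0,"gripper":1},{"x":-3.4,"y":-1.6,"z":-1,"yaw":0,"gripper":1}]'
python3 -m inch '[{"x":-3.4,"y":-1.6,"z":-1,"yaw":0,"gripper":1},{"x":-3.4,"y":-1.6,"z":-1,"yaw":0,"gripper":1},{"x":-3.4,"y":-1.6,"z":-1,"yaw":0,"gripper":1},{"x":-3.4,"y":-1.6,"z":-1,"yaw":0,"gripper":1},{"x":-3.4,"y":-1.6,"z":-1,"yaw":0,"gripper":1},{"x":-3.4,"y":-1.6,"z":-1,"yaw":0,"gripper":1},{"x":-3.4,"y":-1.6,"z":-1,"yaw":0,"gripper":1},{"x":-3.4,"y":-1.6,"z":-1,"yaw":0,"gripper":1},{"x":-2.2,"y":0,"z":-4,"yaw":0,"gripper":1},{"x":-2.2,"y":0,"z":-4,"yaw":0,"gripper":1}]'
python3 -c "
from workcell import telemetry as t;print(t.state()['qpos'])"
```

```text
time_s: 7.23
ee_pos: [211.7, 292.4, 476.5]
ee_rot: [179.3, -16.1, 90.2]
force: [1.0, 0.5, -0.5]
gripper_width: 90.8
time_s: 7.9
ee_pos: [339.8, 8.3, 479.6]
ee_rot: [179.2, -15.9, 90.1]
force: [0.6, 2.0, 0.4]
gripper_width: 90.9
time_s: 8.9
ee_pos: [146.0, -416.4, 481.1]
ee_rot: [179.4, -15.7, 90.1]
force: [0.1, -1.6, -0.2]
gripper_width: 91.3
time_s: 9.73
ee_pos: [13.8, -598.8, 508.3]
ee_rot: [179.4, -23.4, 90.1]
force: [1.3, -0.9, 0.5]
gripper_width: 91.0
[-90.06195184  40.67162021  12.26516002   1.00962213 150.42575324
 -89.25209321]
```

```bash
python3 -m inch '[{"x":1.6,"y":0,"z":-3.7,"yaw":0,"gripper":1},{"x":1.6,"y":0,"z":-3.7,"yaw":0,"gripper":1},{"x":1.6,"y":0,"z":-3.7,"yaw":0,"gripper":1},{"x":1.6,"y":0,"z":-3.7,"yaw":0,"gripper":1}]'
python3 -c "
from workcell import telemetry as t;print(t.state()['qpos'])"
```

```text
time_s: 10.07
ee_pos: [14.3, -552.2, 575.3]
ee_rot: [179.3, -16.7, 90.2]
force: [-0.6, -0.6, 0.3]
gripper_width: 91.0
[-90.07402957  34.00219168  12.26720236   1.18380848 150.39000234
 -89.21527548]
```

```bash
python3 -m inch '[{"x":1.1,"y":0,"z":-3.9,"yaw":0,"gripper":1},{"x":1.1,"y":0,"z":-3.9,"yaw":0,"gripper":1},{"x":1.1,"y":0,"z":-3.9,"yaw":0,"gripper":1},{"x":0.8,"y":0,"z":-4,"yaw":0,"gripper":1},{"x":0.8,"y":0,"z":-4,"yaw":0,"gripper":1},{"x":0.5,"y":0,"z":-4,"yaw":0,"gripper":1},{"x":0.4,"y":0,"z":-4,"yaw":0,"gripper":1},{"x":0.2,"y":0,"z":-4,"yaw":0,"gripper":1}]'
python3 -c "
from workcell import telemetry as t;print(t.state()['qpos'])"
```

```text
time_s: 10.73
ee_pos: [9.3, -467.0, 665.8]
ee_rot: [179.1, -6.5, 89.9]
force: [-0.1, -1.0, -0.3]
gripper_width: 91.3
[-90.83715587  23.85549554  12.26756588   1.58485091 150.40273456
 -89.39919199]
```

```bash
python3 -m inch '[{"x":2.2,"y":0,"z":-3.5,"yaw":0,"gripper":1},{"x":2.2,"y":0,"z":-3.5,"yaw":0,"gripper":1},{"x":2,"y":0,"z":-3.6,"yaw":0,"gripper":1},{"x":2,"y":0,"z":-3.6,"yaw":0,"gripper":1}]'
python3 -c "
from workcell import telemetry as t;print(t.state()['qpos'])"
```

```text
time_s: 11.07
ee_pos: [9.0, -400.8, 718.0]
ee_rot: [179.1, 0.4, 89.8]
force: [0.1, -0.3, -0.1]
gripper_width: 91.6
[-91.15831253  16.97444823  12.26728772   1.90179936 150.40372352
 -89.33423682]
```

```bash
python3 -m inch '[{"x":1,"y":2.5,"z":2.75,"yaw":0,"gripper":1},{"x":1,"y":2.5,"z":2.75,"yaw":0,"gripper":1},{"x":1,"y":2.5,"z":2.75,"yaw":0,"gripper":1},{"x":1,"y":2.5,"z":2.75,"yaw":0,"gripper":1},{"x":1,"y":2.5,"z":2.75,"yaw":0,"gripper":1},{"x":1,"y":2.5,"z":2.75,"yaw":0,"gripper":1},{"x":1,"y":2.5,"z":2.75,"yaw":0,"gripper":1},{"x":1,"y":2.5,"z":2.75,"yaw":0,"gripper":1},{"x":1,"y":2.5,"z":2.75,"yaw":0,"gripper":1},{"x":1,"y":2.5,"z":2.75,"yaw":0,"gripper":1},{"x":1,"y":2.5,"z":2.75,"yaw":0,"gripper":1},{"x":1,"y":2.5,"z":2.75,"yaw":0,"gripper":1}]'
python3 -m inch '[{"x":1,"y":2.5,"z":2.75,"yaw":0,"gripper":1},{"x":1,"y":2.5,"z":2.75,"yaw":0,"gripper":1},{"x":1,"y":2.5,"z":2.75,"yaw":0,"gripper":1},{"x":1,"y":2.5,"z":2.75,"yaw":0,"gripper":1},{"x":1,"y":2.5,"z":2.75,"yaw":0,"gripper":1},{"x":0,"y":0,"z":0,"yaw":1,"gripper":1},{"x":0,"y":0,"z":0,"yaw":1,"gripper":1},{"x":0,"y":0,"z":0,"yaw":1,"gripper":1},{"x":0,"y":0,"z":0,"yaw":1,"gripper":1},{"x":0,"y":0,"z":0,"yaw":1,"gripper":1},{"x":0,"y":0,"z":0,"yaw":1,"gripper":1}]'
python3 - <<'E'
from h import *
from workcell import cams,telemetry
f=cams.grab_frame("wrist");pickle.dump(f,open("w1.pkl","wb"))
print(telemetry.state()["ee_pos"],telemetry.state()["ee_rot"])
crop(f,0,0,512,384,1.5,"pics/w1.png")
print(proj(f,[(429,-233.5,80)])*1.5)
E
```

```text
time_s: 12.07
ee_pos: [304.5, -289.0, 405.7]
ee_rot: [179.0, 0.3, 89.8]
force: [0.2, -0.7, -0.0]
gripper_width: 91.4
time_s: 12.98
ee_pos: [431.2, -240.9, 271.1]
ee_rot: [179.0, -0.3, 59.6]
force: [0.4, -0.1, 0.2]
gripper_width: 91.5
[ 431.17873692 -240.88594008  271.13472217] [179.02518831  -0.31346531  59.42970689]
[[378.55688341 247.43972037]]
```

View pics/w1.png

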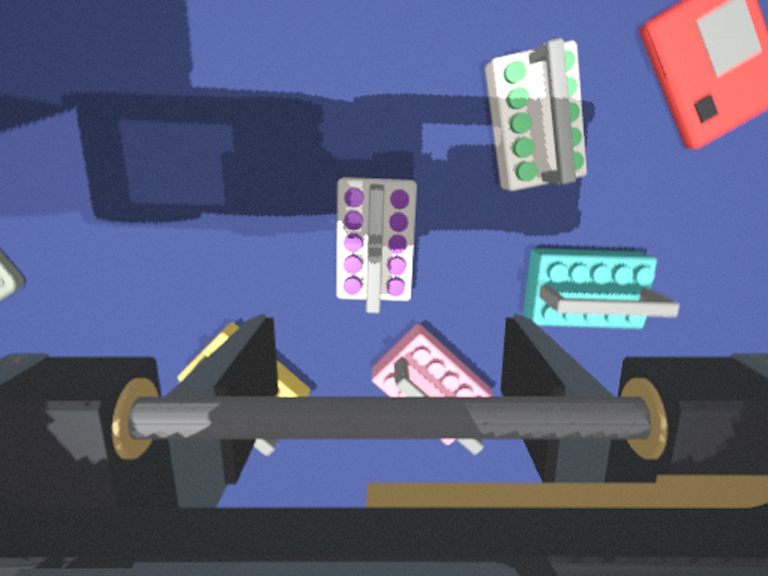

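The wrist view shows the purple carrier's grey bar from (377,185) to (373,312), right where projected. Pink and green are clear of it.

```bash
python3 - <<'E'
from h import *
f=pickle.load(open("w1.pkl","rb"))
h=onz(f,np.array([(377,183),(373,313)])/1.5,80);print(h,np.linalg.norm(h[1]-h[0]),h.mean(0),np.degrees(np.arctan2(*(h[0]-h[1])[[1,0]])))
R=Ro.from_euler('xyz',[179.03,-.31,59.43],degrees=True)
t=np.array([h.mean(0)[0],h.mean(0)[1],78])
print("tool shift cm",R.inv().apply(t-[431.18,-240.89,271.13])/10)
s=pickle.load(open("f0.pkl","rb"))["scene"]
for n,u,z in [("pink",(141,155),38),("yellow",(183,125),38),("turq",(128,195),38),("green",(178,208),38),("meter",(152,252),20),("bottle",(199,245),100)]: print(n,onz(s,[u],z)[0][:2])
E
```

```text
[[ 453.9952681  -189.07770104   80.        ]
 [ 396.32693795 -279.31947307   80.        ]] 107.09441499359458 [ 425.16110302 -234.19858705   80.        ] 57.41969204545171
tool shift cm [ 0.165524   -1.1853956  19.29687616]
pink [ 415.20975128 -390.27371943]
yellow [ 249.61678463 -292.97929959]
turq [ 589.4658561  -373.63518827]
green [ 618.04131645 -209.70417686]
meter [ 768.28266343 -245.73773031]
bottle [ 781.79203983 -100.22957791]
```

```bash
python3 -m inch '[{"x":0.2,"y":-1.1,"z":3,"yaw":0.2,"gripper":1},{"x":0,"y":0,"z":4,"yaw":0,"gripper":1},{"x":0,"y":0,"z":4,"yaw":0,"gripper":1},{"x":0,"y":0,"z":4,"yaw":0,"gripper":1},{"x":0,"y":0,"z":2.3,"yaw":0,"gripper":1},{"x":0,"y":0,"z":1,"yaw":0,"gripper":1},{"x":0,"y":0,"z":1,"yaw":0,"gripper":0},{"x":0,"y":0,"z":0,"yaw":0,"gripper":-0.5},{"x":0,"y":0,"z":0,"yaw":0,"gripper":-1},{"x":0,"y":0,"z":0,"yaw":0,"gripper":-1},{"x":0,"y":0,"z":0,"yaw":0,"gripper":-1},{"x":0,"y":0,"z":0,"yaw":0,"gripper":-1}]' 25
python3 -m inch '[{"x":0,"y":0,"z":0,"yaw":0,"gripper":-1},{"x":0,"y":0,"z":0,"yaw":0,"gripper":-1},{"x":0,"y":0,"z":0,"yaw":0,"gripper":-1},{"x":0,"y":0,"z":0,"yaw":0,"gripper":-1}]' 25
```

```text
time_s: 14.03
ee_pos: [426.2, -234.5, 78.5]
ee_rot: [179.0, -0.3, 58.9]
force: [0.1, -0.7, -0.4]
gripper_width: 54.0
time_s: 14.37
ee_pos: [425.7, -234.1, 77.7]
ee_rot: [179.1, -0.3, 58.8]
force: [0.4, 0.3, -0.2]
gripper_width: 27.1
```

```bash
python3 -m inch '[{"x":0,"y":0,"z":0,"yaw":0,"gripper":-1},{"x":0,"y":0,"z":0,"yaw":0,"gripper":-1},{"x":0,"y":0,"z":0,"yaw":0,"gripper":-1},{"x":0,"y":0,"z":0,"yaw":0,"gripper":-1},{"x":0,"y":0,"z":0,"yaw":0,"gripper":-1},{"x":0,"y":0,"z":-1,"yaw":0,"gripper":-1},{"x":0,"y":0,"z":-2,"yaw":0,"gripper":-1},{"x":0,"y":0,"z":-1,"yaw":0,"gripper":-1}]' 25
python3 -m inch '[{"x":0,"y":0,"z":0,"yaw":-0.5,"gripper":-1},{"x":0,"y":0,"z":0,"yaw":-0.8,"gripper":-1},{"x":0,"y":0,"z":0,"yaw":-1,"gripper":-1},{"x":0,"y":0,"z":0,"yaw":-1,"gripper":-1},{"x":0,"y":0,"z":0,"yaw":-1,"gripper":-1},{"x":0,"y":0,"z":0,"yaw":-1,"gripper":-1},{"x":0,"y":0,"z":0,"yaw":-0.7,"gripper":-1},{"x":2,"y":0.5,"z":0,"yaw":0,"gripper":-1},{"x":3,"y":0.7,"z":0,"yaw":0,"gripper":-1},{"x":3,"y":0.7,"z":0,"yaw":0,"gripper":-1},{"x":2,"y":0.5,"z":0,"yaw":0,"gripper":-1},{"x":0,"y":0,"z":0,"yaw":0,"gripper":-1}]' 25
```

```text
time_s: 15.03
ee_pos: [425.5, -234.3, 118.9]
ee_rot: [179.0, -0.3, 58.8]
force: [0.7, 0.3, 0.8]
gripper_width: 0.6
time_s: 16.03
ee_pos: [451.4, -131.7, 117.7]
ee_rot: [179.0, 0.1, 89.0]
force: [-0.8, -0.3, -0.8]
gripper_width: 0.3
```

The fingers closed to 0 mm, so the bar was missed. I'll look.

```bash
python3 - <<'E'
from h import *
from workcell import cams,telemetry
f=cams.grab_frame("wrist");g=cams.grab_frame("scene");s=cams.grab_frame("side");pickle.dump([f,g,s],open("w2.pkl","wb"))
a=cv2.resize(f["pixels"],(560,420))
b=cv2.resize(g["pixels"][130:200,140:240],(240,168),interpolation=cv2.INTER_CUBIC)
c=cv2.resize(s["pixels"][200:320,260:420],(240,180),interpolation=cv2.INTER_CUBIC)
d=np.zeros((420,240,3),np.uint8);d[:168]=b;d[180:360]=c
cv2.imwrite("pics/w2.png",np.hstack([a,d])[:,:,::-1])
E
```

```text
(no output)
```

View pics/w2.png

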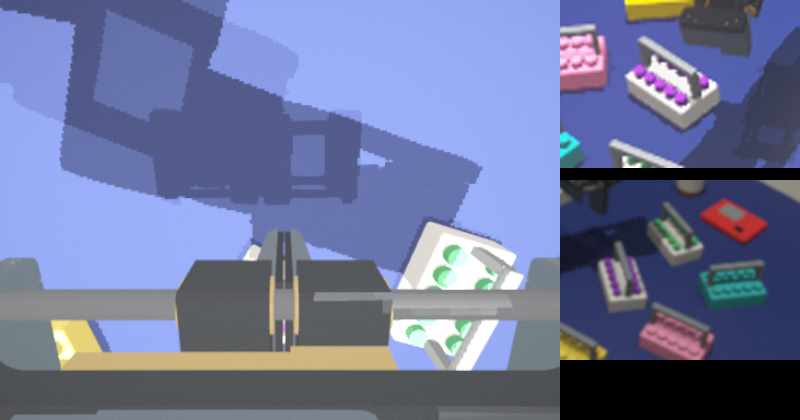

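```bash
python3 - <<'E'
from h import *
f,g,s=pickle.load(open("w2.pkl","rb"));F=pickle.load(open("f0.pkl","rb"))
for im in (F["scene"],g):
    hsv=cv2.cvtColor(im["pixels"],cv2.COLOR_RGB2HSV)
    m=cv2.inRange(hsv,(132,90,60),(160,255,255));m[:,:150]=0;m[:,230:]=0;m[:130]=0;m[190:]=0
    ys,xs=np.nonzero(m);print(len(xs),xs.mean(),ys.mean(),onz(im,[(xs.mean(),ys.mean())],43)[0])
w=pickle.load(open("w1.pkl","rb"))
print("tcp proj in w1",proj(w,[(431.2,-240.9,268),(431.2,-240.9,80)])*1.5)
# check wrist cam in current: tip midpoint
from workcell import telemetry as t
st=t.state();R=Ro.from_euler('xyz',st["ee_rot"],degrees=True)
print(st["ee_pos"],proj(f,[st["ee_pos"],st["ee_pos"]+R.apply([0,0,22])])*560/512)
a=np.hstack([cv2.resize(x["pixels"][135:190,150:220],(385,302),interpolation=cv2.INTER_CUBIC) for x in (F["scene"],g)])
cv2.imwrite("pics/cmp.png",a[:,:,::-1])
E
```

```text
141 183.43262411347519 164.19148936170214 [ 442.82713118 -239.13617724   43.        ]
142 183.05633802816902 163.8943661971831 [ 441.68135071 -240.67545953   43.        ]
tcp proj in w1 [[389.50306531 346.96017721]
 [385.54340098 253.80818016]]
[ 450.97738237 -134.84783682  117.71439974] [[283.23605436 260.64272421]
 [283.27988734 245.75846678]]
```

View pics/cmp.png

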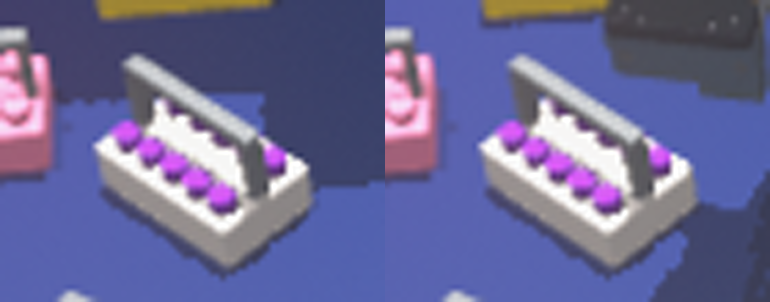

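```bash
python3 -m inch '[{"x":-2.5,"y":-0.6,"z":0,"yaw":0,"gripper":1},{"x":-2.5,"y":-0.6,"z":0,"yaw":0,"gripper":1},{"x":-2.5,"y":-0.6,"z":0,"yaw":0,"gripper":1},{"x":-2.5,"y":-0.6,"z":0,"yaw":0,"gripper":1},{"x":0,"y":0,"z":0,"yaw":1,"gripper":1},{"x":0,"y":0,"z":0,"yaw":1,"gripper":1},{"x":0,"y":0,"z":0,"yaw":1,"gripper":1},{"x":0,"y":0,"z":0,"yaw":1,"gripper":1},{"x":0,"y":0,"z":0,"yaw":1,"gripper":1},{"x":0,"y":0,"z":0,"yaw":1,"gripper":1}]' 45
python3 -m inch '[{"x":0,"y":0,"z":1,"yaw":0,"gripper":1},{"x":0,"y":0,"z":2,"yaw":0,"gripper":1},{"x":0,"y":0,"z":1.3,"yaw":0,"gripper":1},{"x":0,"y":0,"z":0,"yaw":0,"gripper":-1},{"x":0,"y":0,"z":0,"yaw":0,"gripper":-1},{"x":0,"y":0,"z":0,"yaw":0,"gripper":-1},{"x":0,"y":0,"z":0,"yaw":0,"gripper":-1},{"x":0,"y":0,"z":0,"yaw":0,"gripper":-1},{"x":0,"y":0,"z":0,"yaw":0,"gripper":-1},{"x":0,"y":0,"z":0,"yaw":0,"gripper":-1},{"x":0,"y":0,"z":0,"yaw":0,"gripper":-1},{"x":0,"y":0,"z":0,"yaw":0,"gripper":-1}]' 45
python3 -m inch '[{"x":0,"y":0,"z":0,"yaw":0,"gripper":-1},{"x":0,"y":0,"z":0,"yaw":0,"gripper":-1},{"x":0,"y":0,"z":0,"yaw":0,"gripper":-1},{"x":0,"y":0,"z":0,"yaw":0,"gripper":-1}]' 45
```

```text
time_s: 17.02
ee_pos: [424.4, -235.4, 117.6]
ee_rot: [179.1, -0.3, 58.5]
force: [0.7, -0.2, 0.8]
gripper_width: 64.4
time_s: 18.02
ee_pos: [425.8, -234.1, 74.8]
ee_rot: [179.1, -0.3, 58.8]
force: [-0.3, 0.1, -0.6]
gripper_width: 30.0
time_s: 18.35
ee_pos: [425.4, -233.9, 74.5]
ee_rot: [179.1, -0.3, 58.8]
force: [-0.6, 0.3, 0.1]
gripper_width: 10.1
```

```bash
python3 -m inch '[{"x":0,"y":0,"z":0,"yaw":0,"gripper":-1},{"x":0,"y":0,"z":0,"yaw":0,"gripper":-1}]' 45
python3 -c "
from h import *
from workcell import cams,telemetry
f=cams.grab_frame('side');g=cams.grab_frame('wrist');pickle.dump([f,g],open('w3.pkl','wb'))
a=cv2.resize(f['pixels'][180:330,230:430],(400,300),interpolation=cv2.INTER_CUBIC);b=cv2.resize(g['pixels'],(400,300))
cv2.imwrite('pics/w3.png',np.hstack([a,b])[:,:,::-1])
"
```

```text
time_s: 18.52
ee_pos: [425.4, -234.0, 74.5]
ee_rot: [179.1, -0.3, 58.8]
force: [-0.6, -0.5, -0.3]
gripper_width: 10.1
```

View pics/w3.png

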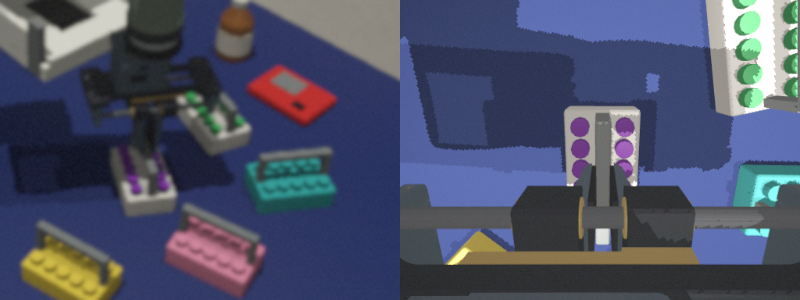

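The bar is now between the pads and the width holds at 10 mm. I'll grip harder and lift slowly. (7 pictures viewed.)

```bash
python3 -m inch '[{"x":0,"y":0,"z":0,"yaw":0,"gripper":-1},{"x":0,"y":0,"z":-0.2,"yaw":0,"gripper":-1},{"x":0,"y":0,"z":-0.4,"yaw":0,"gripper":-1},{"x":0,"y":0,"z":-0.4,"yaw":0,"gripper":-1},{"x":0,"y":0,"z":-0.2,"yaw":0,"gripper":-1}]' 60
```

```text
time_s: 19.03
ee_pos: [426.3, -234.6, 87.5]
ee_rot: [178.9, -0.3, 58.8]
force: [-0.3, -0.5, 1.0]
gripper_width: 0.3
```

```bash
python3 -c "
from h import *
from workcell import cams,telemetry
f=cams.grab_frame('side');g=cams.grab_frame('wrist');s=cams.grab_frame('scene');pickle.dump([f,g,s],open('w4.pkl','wb'))
o=pickle.load(open('w3.pkl','rb'))[1]
a=np.hstack([cv2.resize(x['pixels'][120:330,190:320],(390,630),interpolation=cv2.INTER_CUBIC)[:590] for x in (o,g)])
cv2.imwrite('pics/w4.png',a[:,:,::-1])
st=telemetry.state();R=Ro.from_euler('xyz',st['ee_rot'],degrees=True);print(st['ee_pos'],st['gripper_width'])
for p in ([0,0,0],[0,0,22],[16,0,22],[-16,0,22]): print(p,(proj(g,[st['ee_pos']+R.apply(p)])-[190,120])*3)
print((proj(g,[(396.3,-279,80),(454,-189,80)])-[190,120])*3)
"
```

```text
[ 425.84237682 -234.29702115   86.91436054] 0.26602119474132563
[0, 0, 0] [[206.07123918 338.59707784]]
[0, 0, 22] [[206.21088843 299.17229459]]
[16, 0, 22] [[206.23126453 232.84940654]]
[-16, 0, 22] [[206.1912625  362.78865328]]
[[196.23014885 541.63911468]
 [208.85930785  76.25169906]]
```

View pics/w4.png

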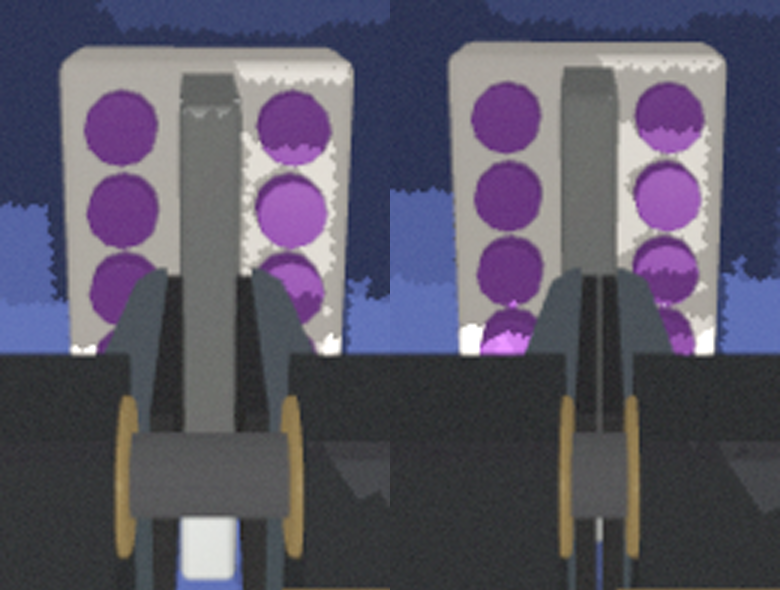

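```bash
python3 -c "
from h import *
f,g,s=pickle.load(open('w4.pkl','rb'))
R=cv2.Rodrigues(np.array(g['rvec']))[0];t=np.array(g['tvec']).ravel()
T=Ro.from_euler('xyz',[178.9,-.3,58.8],degrees=True)
e=np.array([425.84,-234.3,86.9])
print('cam in tool',T.inv().apply(-R.T@t-e),'cam z axis in tool',T.inv().apply(R.T@[0,0,1]))
for p in ([0,0,0],[0,0,22],[16,0,22],[0,0,7]): print(p,(R@(e+T.apply(p))+t)[2])
print('bar',(R@np.array([425,-234,80])+t)[2])
print('tip proj side',proj(f,[e+T.apply([0,0,22]),e,[425,-234,80],[425,-234,33]]), 'scene',proj(s,[e+T.apply([0,0,22]),e,[425,-234,80]]))
a=np.hstack([cv2.resize(f['pixels'][220:300,270:350],(400,400),interpolation=cv2.INTER_CUBIC),cv2.resize(s['pixels'][120:190,150:220],(400,400),interpolation=cv2.INTER_CUBIC)])
cv2.imwrite('pics/w5.png',a[:,:,::-1])
"
```

```text
cam in tool [  78.59814597    0.54916267 -175.93758785] cam z axis in tool [-0.27693773 -0.00114502  0.96088718]
[0, 0, 0] 190.8235945709567
[0, 0, 22] 211.96311262573371
[16, 0, 22] 207.53210889788426
[0, 0, 7] 197.549804861113
bar 197.49598396062433
tip proj side [[301.86166496 255.74597451]
 [302.28131225 250.01662269]
 [301.8197443  251.91492092]
 [300.66120402 264.02161514]] scene [[185.33665481 155.7503349 ]
 [184.52490856 150.56278668]
 [184.96470893 152.00146037]]
```

View pics/w5.png

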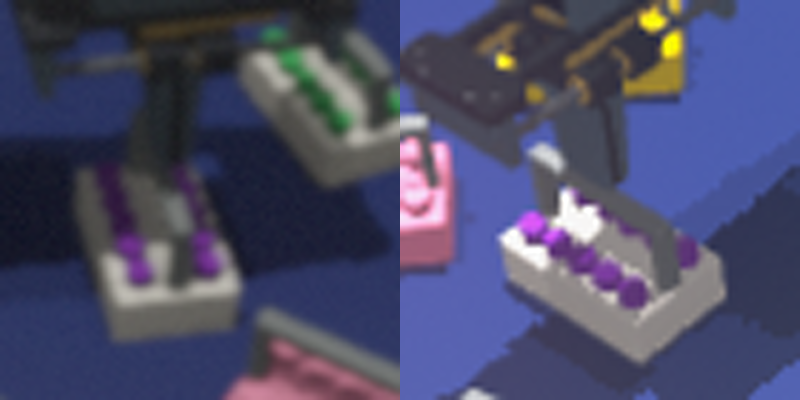

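The closed tips sit above the bar at TCP z 87, so they reach only about 2–7 mm past the TCP, not 22 mm. The earlier grips therefore caught just the top of the bar. I'll reopen, go lower and grip again. (9 pictures viewed.)

```bash
python3 -m inch '[{"x":0,"y":0,"z":0,"yaw":0,"gripper":-0.2},{"x":0,"y":0,"z":0,"yaw":0,"gripper":-0.2},{"x":0,"y":0,"z":0,"yaw":0,"gripper":-0.2},{"x":0,"y":0,"z":0,"yaw":0,"gripper":-0.2},{"x":0,"y":0,"z":0.6,"yaw":0,"gripper":-0.2},{"x":0,"y":0,"z":0.8,"yaw":0,"gripper":-0.2},{"x":0,"y":0,"z":0.8,"yaw":0,"gripper":-0.2},{"x":0,"y":0,"z":0.5,"yaw":0,"gripper":-0.2}]' 45
python3 -m inch '[{"x":0,"y":0,"z":0,"yaw":0,"gripper":-1},{"x":0,"y":0,"z":0,"yaw":0,"gripper":-1},{"x":0,"y":0,"z":0,"yaw":0,"gripper":-1},{"x":0,"y":0,"z":0,"yaw":0,"gripper":-1},{"x":0,"y":0,"z":0,"yaw":0,"gripper":-1},{"x":0,"y":0,"z":0,"yaw":0,"gripper":-1}]' 45
python3 -m inch '[{"x":0,"y":0,"z":0,"yaw":0,"gripper":-1},{"x":0,"y":0,"z":-0.2,"yaw":0,"gripper":-1},{"x":0,"y":0,"z":-0.4,"yaw":0,"gripper":-1},{"x":0,"y":0,"z":-0.4,"yaw":0,"gripper":-1}]' 45
```

```text
time_s: 19.85
ee_pos: [425.2, -233.8, 58.1]
ee_rot: [179.2, -0.3, 58.8]
force: [0.2, 0.7, 0.0]
gripper_width: 36.4
time_s: 20.35
ee_pos: [425.4, -233.9, 59.6]
ee_rot: [179.1, -0.3, 58.8]
force: [-1.0, 1.1, -0.4]
gripper_width: 11.4
time_s: 20.68
ee_pos: [425.7, -234.1, 69.6]
ee_rot: [179.1, -0.3, 58.8]
force: [-0.4, -0.2, -5.6]
gripper_width: 11.4
```

```bash
python3 -m inch '[{"x":0,"y":0,"z":-1,"yaw":0,"gripper":-1},{"x":0,"y":0,"z":-1,"yaw":-0.4,"gripper":-1},{"x":0,"y":0,"z":0,"yaw":-0.8,"gripper":-1},{"x":0,"y":0,"z":0,"yaw":-1,"gripper":-1},{"x":0,"y":0,"z":0,"yaw":-1,"gripper":-1},{"x":0,"y":0,"z":0,"yaw":-1,"gripper":-1},{"x":0,"y":0,"z":0,"yaw":-1,"gripper":-1},{"x":1,"y":0.2,"z":0,"yaw":-0.8,"gripper":-1},{"x":2,"y":0.5,"z":0,"yaw":0,"gripper":-1},{"x":2.5,"y":0.6,"z":0,"yaw":0,"gripper":-1},{"x":2.5,"y":0.6,"z":0,"yaw":0,"gripper":-1},{"x":2,"y":0.5,"z":0,"yaw":0,"gripper":-1}]' 45
python3 -m inch '[{"x":0,"y":0,"z":1,"yaw":0,"gripper":-1},{"x":0,"y":0,"z":1,"yaw":0,"gripper":-1},{"x":0,"y":0,"z":0.4,"yaw":0,"gripper":-1},{"x":0,"y":0,"z":0.3,"yaw":0,"gripper":-1},{"x":0,"y":0,"z":0.2,"yaw":0,"gripper":-1}]' 45
```

```text
time_s: 21.68
ee_pos: [452.4, -133.4, 90.0]
ee_rot: [179.0, 0.2, 88.8]
force: [0.3, 0.2, -4.7]
gripper_width: 11.9
time_s: 22.1
ee_pos: [452.7, -135.1, 60.7]
ee_rot: [179.0, 0.2, 88.8]
force: [0.1, -0.5, -4.1]
gripper_width: 11.7
```

```bash
python3 -m inch '[{"x":0,"y":0,"z":0.15,"yaw":0,"gripper":-1},{"x":0,"y":0,"z":0,"yaw":0,"gripper":-1}]' 45
python3 -m inch '[{"x":0,"y":0,"z":0,"yaw":0,"gripper":-0.5},{"x":0,"y":0,"z":0,"yaw":0,"gripper":0},{"x":0,"y":0,"z":0,"yaw":0,"gripper":0},{"x":0,"y":0,"z":-1,"yaw":0,"gripper":0},{"x":0,"y":0,"z":-4,"yaw":0,"gripper":0},{"x":0,"y":0,"z":-4,"yaw":0,"gripper":0},{"x":1,"y":-0.8,"z":-4,"yaw":0,"gripper":0},{"x":1,"y":-0.8,"z":-4,"yaw":0,"gripper":0},{"x":1,"y":-0.8,"z":-4,"yaw":0,"gripper":0},{"x":1,"y":-0.8,"z":-4,"yaw":0,"gripper":0},{"x":1,"y":-0.8,"z":-4,"yaw":0,"gripper":0},{"x":2,"y":-0.8,"z":-3.5,"yaw":0,"gripper":0}]' 45
python3 -c "
from h import *
from workcell import cams,telemetry
g=cams.grab_frame('wrist');s=cams.grab_frame('scene');pickle.dump([g,s],open('w6.pkl','wb'))
st=telemetry.state();print(st['ee_pos'],st['ee_rot'])
a=np.hstack([cv2.resize(g['pixels'],(400,300)),cv2.resize(s['pixels'][110:260,170:370],(400,300),interpolation=cv2.INTER_CUBIC)])
cv2.imwrite('pics/w6.png',a[:,:,::-1])
for P in ((452.5,-135,80),(599,156,28)): print(proj(g,[P])*400/512,(proj(s,[P])-[170,110])*2)
"
```

```text
time_s: 22.27
ee_pos: [452.9, -135.3, 59.7]
ee_rot: [179.0, 0.2, 88.8]
force: [-1.6, -0.3, -2.5]
gripper_width: 11.1
time_s: 23.27
ee_pos: [400.6, -63.5, 384.7]
ee_rot: [178.8, 0.3, 88.7]
force: [1.2, -0.2, -0.0]
gripper_width: 45.6
[402.36786566 -61.8450459  388.32418608] [178.23869389   0.24340185  88.95321431]
[[225.22547453 152.36866482]] [[ 87.7221591 102.0552232]]
[[297.48662511   1.38648322]] [[266.20800296 217.26918064]]
```

View pics/w6.png

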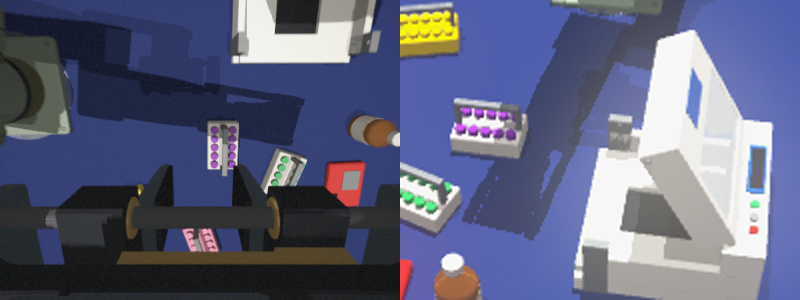

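The carrier stands turned to about 89° at (452,-135), and the other items look untouched. Next I'll measure the bay's front edge in the wrist frame and move off to gain the tilt.

```bash
python3 -c "
from h import *
g,s=pickle.load(open('w6.pkl','rb'))
p=g['pixels'][0:90,290:500].astype(int).sum(2)
for v in (15,20,25,30,34,38,42,46): 
    r=p[v]; xs=np.nonzero(r<200)[0]+290; xs=xs[(xs>330)&(xs<425)]; print(v,(xs.min(),xs.max(),len(xs)) if len(xs) else None)
c=p[:,85]; print(list(c[20:90:2]))
u=np.array([(352,41),(405,41)],float)
print(onz(g,u,40))
"
python3 -m inch '[{"x":4,"y":0,"z":0,"yaw":0,"gripper":1},{"x":4,"y":0,"z":0,"yaw":0,"gripper":1},{"x":4,"y":0,"z":0,"yaw":0,"gripper":1},{"x":4,"y":0,"z":0,"yaw":0,"gripper":1},{"x":3.8,"y":-1.6,"z":0,"yaw":0,"gripper":1},{"x":3.8,"y":-1.6,"z":0,"yaw":0,"gripper":1},{"x":3.8,"y":-1.6,"z":0,"yaw":0,"gripper":1},{"x":3.8,"y":-1.6,"z":0,"yaw":0,"gripper":1},{"x":3.8,"y":-1.6,"z":0,"yaw":0,"gripper":1},{"x":3.8,"y":-1.6,"z":0,"yaw":0,"gripper":1},{"x":3.8,"y":-1.6,"z":0,"yaw":0,"gripper":1},{"x":3.8,"y":-1.6,"z":0,"yaw":0,"gripper":1}]'
python3 -m inch '[{"x":3,"y":-2.8,"z":0,"yaw":0,"gripper":1},{"x":3,"y":-2.8,"z":0,"yaw":0,"gripper":1},{"x":3,"y":-2.8,"z":0,"yaw":0,"gripper":1},{"x":3,"y":-2.8,"z":0,"yaw":0,"gripper":1},{"x":3,"y":-2.8,"z":0,"yaw":0,"gripper":1},{"x":3,"y":-2.8,"z":0,"yaw":0,"gripper":1},{"x":3,"y":-2.6,"z":0,"yaw":0,"gripper":1},{"x":4,"y":-1,"z":-1,"yaw":0,"gripper":1},{"x":4,"y":0,"z":-4,"yaw":0,"gripper":1},{"x":4,"y":0,"z":-4,"yaw":0,"gripper":1},{"x":4,"y":0,"z":-4,"yaw":0,"gripper":1},{"x":4,"y":0,"z":-4,"yaw":0,"gripper":1}]'
```

```text
15 (np.int64(354), np.int64(406), 53)
20 (np.int64(354), np.int64(405), 52)
25 (np.int64(353), np.int64(405), 53)
30 (np.int64(353), np.int64(404), 52)
34 (np.int64(353), np.int64(403), 51)
38 (np.int64(352), np.int64(403), 52)
42 (np.int64(352), np.int64(375), 22)
46 None
[np.int64(101), np.int64(109), np.int64(102), np.int64(99), np.int64(100), np.int64(134), np.int64(165), np.int64(155), np.int64(150), np.int64(161), np.int64(155), np.int64(190), np.int64(623), np.int64(716), np.int64(716), np.int64(716), np.int64(717), np.int64(719), np.int64(718), np.int64(719), np.int64(718), np.int64(719), np.int64(719), np.int64(719), np.int64(721), np.int64(722), np.int64(719), np.int64(719), np.int64(722), np.int64(707), np.int64(475), np.int64(224), np.int64(251), np.int64(237), np.int64(235)]
[[554.56325529  99.97233799  40.        ]
 [637.32951456  98.34668781  40.        ]]
time_s: 24.37
ee_pos: [281.4, 404.9, 377.3]
ee_rot: [179.0, 0.2, 88.9]
force: [0.3, -0.1, 0.3]
gripper_width: 91.2
time_s: 25.37
ee_pos: [83.6, 743.2, 467.0]
ee_rot: [179.0, -0.5, 88.9]
force: [0.7, 1.4, 0.9]
gripper_width: 91.3
```

```bash
python3 -m inch '[{"x":3,"y":-2,"z":-3,"yaw":0,"gripper":1},{"x":3,"y":-2,"z":-3,"yaw":0,"gripper":1},{"x":3,"y":-2,"z":-3,"yaw":0,"gripper":1},{"x":4,"y":-0.5,"z":-4,"yaw":0,"gripper":1},{"x":4,"y":0,"z":-4,"yaw":0,"gripper":1},{"x":4,"y":0,"z":-4,"yaw":0,"gripper":1},{"x":4,"y":0,"z":-4,"yaw":0,"gripper":1},{"x":4,"y":0,"z":-4,"yaw":0,"gripper":1},{"x":4,"y":0,"z":-3,"yaw":0,"gripper":1},{"x":4,"y":0,"z":-3,"yaw":0,"gripper":1},{"x":4,"y":0,"z":-3,"yaw":0,"gripper":1},{"x":4,"y":0,"z":-3,"yaw":0,"gripper":1}]'
python3 -c "
from workcell import telemetry as t;print(t.state()['qpos'])"
```

```text
time_s: 26.37
ee_pos: [18.2, 775.3, 553.8]
ee_rot: [178.5, -17.2, 89.2]
force: [-1.3, -0.6, -0.2]
gripper_width: 91.1
[ 88.34160701  35.90035493  12.35827728  -1.34150503 114.52828839
  88.60746187]
```

```bash
python3 -m inch '[{"x":4,"y":0,"z":1,"yaw":0,"gripper":1},{"x":4,"y":0,"z":1,"yaw":0,"gripper":1},{"x":4,"y":0,"z":1,"yaw":0,"gripper":1},{"x":4,"y":0,"z":1,"yaw":0,"gripper":1},{"x":4,"y":0,"z":1,"yaw":0,"gripper":1},{"x":4,"y":0,"z":1,"yaw":0,"gripper":1}]'
python3 -c "
from workcell import telemetry as t;print(t.state()['qpos'])"
```

```text
time_s: 26.87
ee_pos: [21.1, 909.1, 471.9]
ee_rot: [178.4, -24.5, 89.5]
force: [0.4, -0.2, -0.8]
gripper_width: 90.9
[88.39451727 43.62466298 12.36721987 -1.21946323 99.45502779 88.83804377]
```

```bash
python3 -m inch '[{"x":4,"y":0,"z":0,"yaw":0,"gripper":1},{"x":4,"y":0,"z":-1,"yaw":0,"gripper":1},{"x":4,"y":0,"z":-1,"yaw":0,"gripper":1},{"x":4,"y":0,"z":-1,"yaw":0,"gripper":1},{"x":4,"y":0,"z":-1,"yaw":0,"gripper":1},{"x":4,"y":0,"z":-1,"yaw":0,"gripper":1}]'
python3 -c "
from workcell import telemetry as t;print(t.state()['qpos'])"
```

```text
time_s: 27.37
ee_pos: [19.3, 950.4, 510.2]
ee_rot: [178.1, -34.2, 89.8]
force: [0.0, -0.4, 0.6]
gripper_width: 91.1
[88.57630745 42.87843136 12.32174524 -1.21678607 90.58768085 88.98296244]
```

```bash
python3 -m inch '[{"x":4,"y":0,"z":-1,"yaw":0,"gripper":1},{"x":4,"y":0,"z":-1,"yaw":0,"gripper":1},{"x":4,"y":0,"z":-1,"yaw":0,"gripper":1},{"x":-3.1,"y":1.2,"z":-2.2,"yaw":0,"gripper":1},{"x":-3.1,"y":1.2,"z":-2.2,"yaw":0,"gripper":1},{"x":-3.1,"y":1.2,"z":-2.2,"yaw":0,"gripper":1},{"x":-3.1,"y":1.2,"z":-2.2,"yaw":0,"gripper":1},{"x":-3.1,"y":1.2,"z":-2.2,"yaw":0,"gripper":1},{"x":-3.1,"y":1.2,"z":-2.2,"yaw":0,"gripper":1},{"x":-3.1,"y":1.2,"z":-2.2,"yaw":0,"gripper":1},{"x":-3.1,"y":1.2,"z":-2.2,"yaw":0,"gripper":1},{"x":-3.1,"y":1.2,"z":-2.2,"yaw":0,"gripper":1}]'
```

```text
time_s: 28.37
ee_pos: [113.6, 634.9, 527.7]
ee_rot: [177.9, -39.0, 90.1]
force: [1.0, -0.3, 0.1]
gripper_width: 91.5
```

```bash
python3 -m inch '[{"x":-3.1,"y":1.4,"z":-2,"yaw":0,"gripper":1},{"x":-3.1,"y":1.4,"z":-2,"yaw":0,"gripper":1},{"x":-3.1,"y":1.4,"z":-2,"yaw":0,"gripper":1},{"x":-3.1,"y":1.4,"z":-2,"yaw":0,"gripper":1},{"x":-3.1,"y":1.4,"z":-2,"yaw":0,"gripper":1},{"x":-3.1,"y":1.4,"z":-2,"yaw":0,"gripper":1},{"x":-3.1,"y":1.4,"z":-2,"yaw":0,"gripper":1},{"x":-3.1,"y":1.4,"z":-2,"yaw":0,"gripper":1},{"x":-3.1,"y":1.4,"z":-2,"yaw":0,"gripper":1},{"x":-3.1,"y":1.4,"z":-2,"yaw":0,"gripper":1},{"x":-3.1,"y":1.4,"z":-2,"yaw":0,"gripper":1},{"x":-3.1,"y":1.4,"z":-2,"yaw":0,"gripper":1}]'
```

```text
time_s: 29.37
ee_pos: [270.0, 200.3, 486.4]
ee_rot: [177.6, -38.8, 90.2]
force: [1.4, 1.3, 0.0]
gripper_width: 91.5
```

```bash
python3 -m inch '[{"x":-3.1,"y":1.4,"z":-2,"yaw":0,"gripper":1},{"x":-3.1,"y":1.4,"z":-2,"yaw":0,"gripper":1},{"x":-3.1,"y":1.4,"z":-2,"yaw":0,"gripper":1},{"x":-3.1,"y":1.4,"z":-2,"yaw":0,"gripper":1},{"x":-3.1,"y":1.4,"z":-2,"yaw":0,"gripper":1}]'
python3 -c "
from workcell import telemetry as t;print(t.state()['qpos'])"
```

```text
time_s: 29.78
ee_pos: [337.0, 14.7, 468.7]
ee_rot: [177.7, -38.6, 90.0]
force: [0.5, -0.1, 0.4]
gripper_width: 91.1
[-33.13639821  -3.77432026  89.87620674  35.69145056 111.10519396
 -24.26762496]
```

```bash
python3 -m inch '[{"x":-3.5,"y":1.05,"z":0.8,"yaw":0,"gripper":1},{"x":-3.5,"y":1.05,"z":0.8,"yaw":0,"gripper":1},{"x":-3.5,"y":1.05,"z":0.8,"yaw":0,"gripper":1},{"x":-3.5,"y":1.05,"z":0.8,"yaw":0,"gripper":1},{"x":-3.5,"y":1.05,"z":0.8,"yaw":0,"gripper":1},{"x":-3.5,"y":1.05,"z":0.8,"yaw":0,"gripper":1},{"x":-3.5,"y":1.05,"z":0.8,"yaw":0,"gripper":1},{"x":-3.5,"y":1.05,"z":0.8,"yaw":0,"gripper":1},{"x":-3.5,"y":1.05,"z":0.8,"yaw":0,"gripper":1},{"x":-3.5,"y":1.05,"z":0.8,"yaw":0,"gripper":1},{"x":-3.5,"y":1.05,"z":0.8,"yaw":0,"gripper":1}]' 60
python3 - <<'E'
from h import *
from workcell import telemetry as t
st=t.state();e=st["ee_pos"];R=Ro.from_euler('xyz',st["ee_rot"],degrees=True)
print(st["time_s"],e,st["ee_rot"],R.as_matrix().round(3).tolist())
zt=R.apply([0,0,1]);T=np.array([452.7,-160,75])+11*zt
print("shift cm",R.inv().apply(T-e)/10)
# lip
F=pickle.load(open("f0.pkl","rb"));s=F["scene"]
Rr=lambda P:(np.array(P,float)-[390,0])/3.6+[255,120]-0.4
c,d=ray(s,Rr([(520,248),(585,235),(550,38),(613,18)]))
o=np.array([598,157]);y=np.array([-.99977,.02127]);X=np.array([.02127,.99977])
for dd,yy in zip(d,(-108,-108,108,108)):
    k=(yy-(c[:2]-o)@y)/(dd[:2]@y);P=c+k*dd;print("inc x,z",(P[:2]-o)@X,P[2])
E
```

```text
time_s: 30.7
ee_pos: [456.1, -232.5, 161.0]
ee_rot: [177.8, -38.6, 90.0]
force: [0.6, -0.3, 0.9]
gripper_width: 91.0
30.7 [ 456.13854614 -232.48066198  160.9858143 ] [177.81935609 -38.59270723  90.0425835 ] [[-0.001, 0.999, 0.038], [0.782, -0.023, 0.623], [0.624, 0.03, -0.781]]
shift cm [ 0.30166168 -0.76598346 12.320988  ]
inc x,z -31.05131242905396 266.54063237660887
inc x,z 10.926851134620108 286.27820237530943
inc x,z -36.25332915792021 265.3398784581949
inc x,z 9.146347446980835 290.74842384417025
```

```bash
python3 -m inch '[{"x":0.3,"y":-0.75,"z":2,"yaw":0,"gripper":0},{"x":0,"y":0,"z":3,"yaw":0,"gripper":0},{"x":0,"y":0,"z":3,"yaw":0,"gripper":0},{"x":0,"y":0,"z":2.3,"yaw":0,"gripper":0},{"x":0,"y":0,"z":1,"yaw":0,"gripper":0},{"x":0,"y":0,"z":1,"yaw":0,"gripper":0}]' 60
python3 -m inch '[{"x":0,"y":0,"z":0,"yaw":0,"gripper":-1},{"x":0,"y":0,"z":0,"yaw":0,"gripper":-1},{"x":0,"y":0,"z":0,"yaw":0,"gripper":-1},{"x":0,"y":0,"z":0,"yaw":0,"gripper":-1},{"x":0,"y":0,"z":0,"yaw":0,"gripper":-1},{"x":0,"y":0,"z":0,"yaw":0,"gripper":-1},{"x":0,"y":0,"z":0,"yaw":0,"gripper":-1}]' 60
```

```text
time_s: 31.2
ee_pos: [452.6, -151.3, 67.6]
ee_rot: [177.9, -38.7, 90.0]
force: [0.3, 0.2, -0.1]
gripper_width: 54.0
time_s: 31.78
ee_pos: [452.5, -152.0, 68.2]
ee_rot: [177.9, -38.7, 90.0]
force: [0.1, -1.9, 1.6]
gripper_width: 11.5
```

```bash
python3 -m inch '[{"x":0,"y":0,"z":0,"yaw":0,"gripper":-1},{"x":0.12,"y":0,"z":-0.16,"yaw":0,"gripper":-1},{"x":0.25,"y":0,"z":-0.31,"yaw":0,"gripper":-1},{"x":0.25,"y":0,"z":-0.31,"yaw":0,"gripper":-1},{"x":0.62,"y":0,"z":-0.78,"yaw":0,"gripper":-1},{"x":0.62,"y":0,"z":-0.78,"yaw":0,"gripper":-1}]' 60
```

```text
time_s: 32.28
ee_pos: [451.1, -151.4, 98.2]
ee_rot: [178.0, -38.8, 90.0]
force: [-0.4, -1.2, -5.6]
gripper_width: 11.6
```

```bash
python3 -m inch '[{"x":1,"y":0,"z":-1.25,"yaw":0,"gripper":-1},{"x":1.25,"y":0,"z":-1.56,"yaw":0,"gripper":-1},{"x":1.25,"y":0.3,"z":-1.56,"yaw":0,"gripper":-1},{"x":1.2,"y":1.2,"z":0,"yaw":0,"gripper":-1},{"x":1.45,"y":2.4,"z":1.25,"yaw":0,"gripper":-1},{"x":1.45,"y":2.4,"z":1.25,"yaw":0,"gripper":-1},{"x":1.45,"y":2.4,"z":1.25,"yaw":0,"gripper":-1},{"x":1.45,"y":2.4,"z":1.25,"yaw":0,"gripper":-1},{"x":1.45,"y":2.4,"z":1.25,"yaw":0,"gripper":-1},{"x":0.8,"y":1.2,"z":0.6,"yaw":0,"gripper":-1},{"x":0,"y":0,"z":0,"yaw":0,"gripper":-1}]' 60
python3 - <<'E'
from h import *
from workcell import telemetry as t,cams
st=t.state();e=st["ee_pos"];R=Ro.from_euler('xyz',st["ee_rot"],degrees=True)
print(e,st["ee_rot"],st["gripper_width"],st["force"])
for T in ([598,140,132],): print("shift cm",R.inv().apply(np.array(T)-e)/10)
s=cams.grab_frame("scene");w=cams.grab_frame("wrist");pickle.dump([s,w],open("w7.pkl","wb"))
a=np.hstack([cv2.resize(s["pixels"][130:270,190:360],(486,400),interpolation=cv2.INTER_CUBIC),cv2.resize(w["pixels"],(314,400))])
cv2.imwrite("pics/w7.png",a[:,:,::-1])
E
```

```text
time_s: 33.2
ee_pos: [600.9, -37.6, 163.1]
ee_rot: [177.8, -38.8, 90.3]
force: [-1.1, -0.3, -4.6]
gripper_width: 11.5
[600.85961635 -37.56202838 163.0506957 ] [177.83295132 -38.77249783  90.26421089] 11.504016784244824 [-1.12789393 -0.34166527 -4.57912929]
shift cm [11.89981621 -0.71596032 13.52359957]
```

View pics/w7.png

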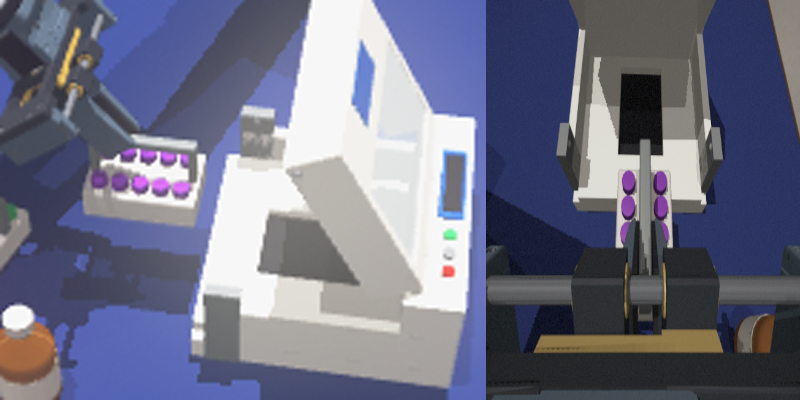

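The carrier is held level in front of the open incubator, with its bar (wrist view x≈645) nearly in line with the pocket (x≈641). I'll measure the pocket from this frame as a check. (11 pictures viewed.)

```bash
python3 - <<'E'
from h import *
s,w=pickle.load(open("w7.pkl","rb"))
p=w["pixels"].astype(int).sum(2)
for v in (80,100,120,135,140,144,147,150):
    xs=np.nonzero(p[v,200:310]<120)[0]+200; print(v,(xs.min(),xs.max(),len(xs)) if len(xs) else None)
print([int(x) for x in p[62:82,245]],[int(x) for x in p[136:156,230]])
for v in (100,120,140):
    xs=np.nonzero(p[v,200:310]<120)[0]+200
    print(onz(w,[(xs.min()-.5,v),(xs.max()+.5,v)],40).round(1).tolist())
E
```

```text
80 (np.int64(221), np.int64(284), 64)
100 (np.int64(219), np.int64(285), 67)
120 (np.int64(218), np.int64(286), 69)
135 (np.int64(217), np.int64(286), 53)
140 (np.int64(217), np.int64(286), 32)
144 (np.int64(217), np.int64(286), 31)
147 (np.int64(216), np.int64(286), 29)
150 None
[290, 294, 276, 272, 270, 265, 267, 273, 271, 118, 0, 50, 60, 50, 25, 34, 43, 39, 39, 55] [54, 61, 109, 119, 122, 115, 128, 111, 124, 110, 125, 118, 378, 623, 657, 655, 655, 656, 657, 659]
[[555.5, 162.2, 40.0], [638.5, 162.5, 40.0]]
[[555.3, 132.7, 40.0], [638.2, 132.8, 40.0]]
[[555.1, 104.8, 40.0], [636.7, 104.7, 40.0]]
```

```bash
python3 -m inch '[{"x":1,"y":-0.2,"z":1.1,"yaw":0,"gripper":-1},{"x":2,"y":-0.2,"z":2.2,"yaw":0,"gripper":-1},{"x":2,"y":-0.2,"z":2.3,"yaw":0,"gripper":-1},{"x":2,"y":-0.2,"z":2.3,"yaw":0,"gripper":-1},{"x":2,"y":0,"z":2.3,"yaw":0,"gripper":-1},{"x":2,"y":0,"z":2.3,"yaw":0,"gripper":-1},{"x":1,"y":0,"z":1.1,"yaw":0,"gripper":-1},{"x":0,"y":0,"z":0,"yaw":0,"gripper":-1}]' 60
python3 - <<'E'
from h import *
from workcell import telemetry as t,cams
s,w=pickle.load(open("w7.pkl","rb"))
print("bar end",onz(w,[(259,134)],175))
st=t.state();e=st["ee_pos"];R=Ro.from_euler('xyz',st["ee_rot"],degrees=True)
print(e,st["ee_rot"],st["gripper_width"],st["force"])
for T in ([597,140.8,105],[597,140.8,96]): print("shift cm",R.inv().apply(np.array(T)-e)/10)
E
```

```text
time_s: 33.97
ee_pos: [593.6, 141.5, 130.9]
ee_rot: [178.2, -38.8, 90.0]
force: [-0.8, -1.3, -5.3]
gripper_width: 11.7
bar end [[599.52879055  25.55279923 175.        ]]
[593.62663964 141.54322498 130.92316471] [178.19320743 -38.83497368  90.03610538] 11.712891233557686 [-0.78948921 -1.33767433 -5.33777639]
shift cm [-1.68364776  0.27492812  1.98221313]
shift cm [-2.24801922  0.25282423  2.68292438]
```

```bash
python3 -m inch '[{"x":0.2,"y":0.35,"z":0.2,"yaw":0,"gripper":-1},{"x":-0.5,"y":0,"z":0.6,"yaw":0,"gripper":-1},{"x":-0.6,"y":0,"z":0.7,"yaw":0,"gripper":-1},{"x":-0.55,"y":0,"z":0.65,"yaw":0,"gripper":-1},{"x":-0.3,"y":0,"z":0.37,"yaw":0,"gripper":-1},{"x":0,"y":0,"z":0,"yaw":0,"gripper":-1}]' 60
```

```text
time_s: 34.47
ee_pos: [599.6, 140.2, 98.6]
ee_rot: [178.2, -38.8, 89.8]
force: [0.4, -0.0, -5.1]
gripper_width: 11.6
```

```bash
python3 -m inch '[{"x":-0.03,"y":-0.1,"z":0.3,"yaw":0,"gripper":-1},{"x":0,"y":0,"z":0,"yaw":0,"gripper":-1}]' 60
python3 -m inch '[{"x":-0.06,"y":0,"z":0.08,"yaw":0,"gripper":-1},{"x":0,"y":0,"z":0,"yaw":0,"gripper":-1}]' 60
```

```text
time_s: 34.63
ee_pos: [599.4, 142.6, 97.8]
ee_rot: [178.0, -38.8, 90.0]
force: [0.3, 0.5, -5.6]
gripper_width: 11.3
time_s: 34.8
ee_pos: [599.7, 142.7, 97.3]
ee_rot: [177.9, -38.7, 90.0]
force: [0.1, -0.3, -5.0]
gripper_width: 11.4
```

```bash
python3 -m inch '[{"x":-0.1,"y":-0.1,"z":0.12,"yaw":0,"gripper":-1},{"x":0,"y":0,"z":0,"yaw":0,"gripper":-1}]' 60
python3 -m inch '[{"x":-0.06,"y":0,"z":0.08,"yaw":0,"gripper":-1},{"x":0,"y":0,"z":0,"yaw":0,"gripper":-1}]' 60
python3 -m inch '[{"x":-0.06,"y":0,"z":0.08,"yaw":0,"gripper":-1},{"x":0,"y":0,"z":0,"yaw":0,"gripper":-1}]' 60
```

```text
time_s: 34.97
ee_pos: [599.5, 142.7, 96.5]
ee_rot: [177.8, -38.8, 90.0]
force: [0.9, -0.3, -2.0]
gripper_width: 11.2
time_s: 35.13
ee_pos: [600.0, 142.7, 96.2]
ee_rot: [177.7, -38.8, 90.1]
force: [1.2, -2.9, 3.8]
gripper_width: 11.5
time_s: 35.3
ee_pos: [600.0, 142.7, 96.2]
ee_rot: [177.7, -38.9, 90.1]
force: [-0.8, -5.8, 9.5]
gripper_width: 11.2
```

Contact came at the predicted floor height (TCP z 96). Releasing and backing out along the tool axis.

```bash
python3 -m inch '[{"x":0,"y":0,"z":-0.1,"yaw":0,"gripper":-0.5},{"x":0,"y":0,"z":0,"yaw":0,"gripper":-0.1},{"x":0,"y":0,"z":0,"yaw":0,"gripper":-0.1},{"x":0,"y":0,"z":0,"yaw":0,"gripper":-0.1},{"x":0,"y":0,"z":0,"yaw":0,"gripper":-0.1},{"x":0,"y":0,"z":-1,"yaw":0,"gripper":-0.1},{"x":0,"y":0,"z":-3,"yaw":0,"gripper":-0.1},{"x":0,"y":0,"z":-4,"yaw":0,"gripper":-0.1},{"x":-1,"y":0,"z":-4,"yaw":0,"gripper":-0.1},{"x":-2,"y":0,"z":-3,"yaw":0,"gripper":-0.1},{"x":-3,"y":0,"z":-2.6,"yaw":0,"gripper":-0.1},{"x":-3,"y":0,"z":-2.6,"yaw":0,"gripper":-0.1}]' 60
python3 - <<'E'
from h import *
from workcell import telemetry as t,cams
st=t.state();print(st["ee_pos"],st["ee_rot"],st["gripper_width"],st["force"])
s=cams.grab_frame("scene");w=cams.grab_frame("wrist");pickle.dump([s,w],open("w8.pkl","wb"))
a=np.hstack([cv2.resize(s["pixels"][130:270,230:370],(400,400),interpolation=cv2.INTER_CUBIC),cv2.resize(w["pixels"][0:256,128:384],(400,400),interpolation=cv2.INTER_CUBIC)])
cv2.imwrite("pics/w8.png",a[:,:,::-1])
def P(x,y,z): return [597.5-.9998*y+.02127*x,157.5+.02127*y+.9998*x,z]
for p in [P(-55,35,61),P(-55,-35,61),P(0,0,108)]: print((proj(w,[p])-[128,0])*400/256,(proj(s,[p])-[230,130])*400/140)
E
```

```text
time_s: 36.3
ee_pos: [591.3, -56.4, 197.3]
ee_rot: [177.8, -38.7, 90.1]
force: [0.8, 0.7, -0.7]
gripper_width: 41.1
[591.32087019 -56.42657617 197.28794628] [177.77327415 -38.66975424  90.1352594 ] 41.06613153118635 [ 0.79187516  0.65895953 -0.66085228]
[[154.99769274 199.58114552]] [[162.06857436 198.54698963]]
[[243.90595612 200.68207737]] [[152.50183743 251.55750954]]
[[200.73739513 101.04383705]] [[214.81487956 200.13598292]]
```

View pics/w8.png

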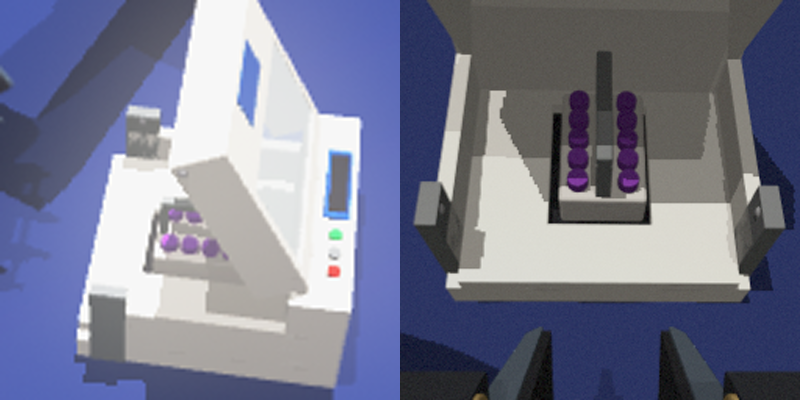

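The carrier stands centred in the pocket: in the wrist crop the block spans x 559–645 and the pocket 548–651. The hood is still open and the fingers are clear. (12 pictures viewed; from here I'll use numbers only.) Next I'll close the fingers and go over the hood's front edge.

```bash
python3 -m inch '[{"x":2.3,"y":0.25,"z":-2.9,"yaw":0,"gripper":-1},{"x":2.3,"y":0.25,"z":-2.9,"yaw":0,"gripper":-1},{"x":2.3,"y":0.25,"z":-2.9,"yaw":0,"gripper":-1},{"x":2.3,"y":0.25,"z":-2.9,"yaw":0,"gripper":-1},{"x":2.8,"y":-0.1,"z":2.25,"yaw":0,"gripper":-1},{"x":2.8,"y":-0.1,"z":2.25,"yaw":0,"gripper":-1},{"x":2.8,"y":-0.1,"z":2.25,"yaw":0,"gripper":-1},{"x":2.8,"y":-0.1,"z":2.25,"yaw":0,"gripper":-1},{"x":2.8,"y":-0.1,"z":2.25,"yaw":0,"gripper":-1},{"x":2.8,"y":-0.1,"z":2.25,"yaw":0,"gripper":-1},{"x":2.8,"y":-0.1,"z":2.25,"yaw":0,"gripper":-1},{"x":0,"y":0,"z":0,"yaw":0,"gripper":-1}]' 30
python3 - <<'E'
from h import *
from workcell import telemetry as t
st=t.state();e=st["ee_pos"];R=Ro.from_euler('xyz',st["ee_rot"],degrees=True)
print(e,st["ee_rot"],st["qpos"])
pr=e
for K in [(30,290),(20,275),(8.5,268.7),(-18.5,249.6),(-41,225.6),(-58.5,197.5),(-69.9,166.6),(-75,145),(-75,134),(-75,128)]:
    T=np.array([596.5,167.5+K[0],13.1+K[1]]);print(K,T,(R.inv().apply(T-pr)/10).round(2));pr=T
E
```

```text
time_s: 37.4
ee_pos: [593.6, 202.0, 344.5]
ee_rot: [178.0, -38.9, 90.3]
force: [0.1, -0.9, 0.0]
gripper_width: 0.3
[593.63038885 201.95047619 344.49006185] [178.00456321 -38.92208731  90.34901265] [-2.2669641  17.36114806 82.51061219 39.42084071 81.99047227 -8.28521036]
(30, 290) [596.5 197.5 303.1] [-2.95  0.18  2.95]
(20, 275) [596.5 187.5 288.1] [-1.72 -0.02  0.54]
(8.5, 268.7) [596.5 176.  281.8] [-1.29  0.   -0.23]
(-18.5, 249.6) [596.5 149.  262.7] [-3.3  -0.01 -0.21]
(-41, 225.6) [596.5 126.5 238.7] [-3.26 -0.03  0.45]
(-58.5, 197.5) [596.5 109.  210.6] [-3.13 -0.05  1.09]
(-69.9, 166.6) [596.5  97.6 179.7] [-2.83 -0.07  1.69]
(-75, 145) [596.5  92.5 158.1] [-1.75 -0.05  1.36]
(-75, 134) [596.5  92.5 147.1] [-0.69 -0.03  0.86]
(-75, 128) [596.5  92.5 141.1] [-0.38 -0.02  0.47]
```

Following the pad's arc, each leg split for a gentle speed.

```bash
python3 -m inch '[{"x":-1.5,"y":0.1,"z":1.5,"yaw":0,"gripper":-1},{"x":-1.5,"y":0.1,"z":1.5,"yaw":0,"gripper":-1},{"x":-0.9,"y":0,"z":0.3,"yaw":0,"gripper":-1},{"x":-0.9,"y":0,"z":0.2,"yaw":0,"gripper":-1},{"x":-0.6,"y":0,"z":-0.1,"yaw":0,"gripper":-1},{"x":-0.6,"y":0,"z":-0.1,"yaw":0,"gripper":-1}]' 30
python3 -m inch '[{"x":-1.1,"y":0,"z":-0.1,"yaw":0,"gripper":-1},{"x":-1.1,"y":0,"z":-0.1,"yaw":0,"gripper":-1},{"x":-1.1,"y":0,"z":0,"yaw":0,"gripper":-1},{"x":-1.1,"y":0,"z":0.15,"yaw":0,"gripper":-1},{"x":-1.1,"y":0,"z":0.15,"yaw":0,"gripper":-1},{"x":-1.1,"y":0,"z":0.15,"yaw":0,"gripper":-1}]' 30
```

```text
time_s: 37.9
ee_pos: [599.4, 169.0, 280.7]
ee_rot: [177.9, -38.8, 90.0]
force: [-0.2, 0.8, 1.3]
gripper_width: 0.6
time_s: 38.4
ee_pos: [599.2, 119.1, 236.2]
ee_rot: [178.0, -38.8, 90.0]
force: [0.2, 0.8, 0.2]
gripper_width: 0.7
```

```bash
cat > hood.py <<'E'
from h import *
from workcell import cams,telemetry as t
s=cams.grab_frame("scene");o=pickle.load(open("w8.pkl","rb"))[0]
def P(x,y,z): return [597.5-.9998*y+.02127*x,157.5+.02127*y+.9998*x,z]
px=lambda im,p:[int(v) for v in im["pixels"][int(round(p[1])),int(round(p[0]))]]
for th in (1.08,.9,.75,.6,.45,.3,.15,0):
    c,sn=np.cos(th),np.sin(th);r=[]
    for y in (-90,90):
        q=proj(s,[P(90-178*c-15*sn,y,125+178*sn-15*c)])[0]  # front skirt outer zone
        r+=[px(o,q),px(s,q)]
    print(th,r)
pickle.dump(s,open("last.pkl","wb"));print(t.state()["time_s"],t.state()["force"])
E
python3 hood.py
```

```text
1.08 [[247, 247, 247], [247, 247, 247], [247, 247, 247], [86, 96, 156]]
0.9 [[247, 247, 247], [247, 247, 247], [247, 247, 247], [73, 77, 96]]
0.75 [[247, 247, 247], [247, 247, 247], [105, 112, 164], [247, 247, 247]]
0.6 [[247, 247, 247], [247, 246, 246], [101, 106, 146], [197, 203, 211]]
0.45 [[247, 247, 247], [173, 168, 164], [104, 111, 156], [91, 95, 104]]
0.3 [[247, 247, 247], [159, 155, 153], [113, 123, 189], [124, 137, 153]]
0.15 [[247, 247, 247], [193, 188, 181], [114, 124, 189], [158, 154, 151]]
0 [[247, 247, 247], [221, 217, 211], [125, 125, 123], [160, 156, 152]]
38.45 [-0.38248764 -1.56829145 -1.09007565]
```

```bash
python3 -m inch '[{"x":-0.8,"y":-0.1,"z":0.4,"yaw":0,"gripper":-1},{"x":-0.8,"y":-0.1,"z":0.5,"yaw":0,"gripper":-1},{"x":-0.8,"y":0,"z":0.5,"yaw":0,"gripper":-1},{"x":-0.9,"y":0,"z":0.55,"yaw":0,"gripper":-1},{"x":-0.9,"y":0,"z":0.55,"yaw":0,"gripper":-1},{"x":-0.9,"y":0,"z":0.55,"yaw":0,"gripper":-1},{"x":-0.8,"y":0,"z":0.6,"yaw":0,"gripper":-1},{"x":-0.6,"y":0,"z":0.5,"yaw":0,"gripper":-1}]' 30
python3 hood.py | tail -6
```

```text
time_s: 39.12
ee_pos: [598.1, 95.0, 162.4]
ee_rot: [178.1, -38.8, 89.9]
force: [-1.9, 0.6, 2.1]
gripper_width: 0.5
0.6 [[247, 247, 247], [120, 177, 246], [101, 106, 146], [85, 87, 102]]
0.45 [[247, 247, 247], [247, 247, 247], [104, 111, 156], [89, 91, 104]]
0.3 [[247, 247, 247], [247, 247, 247], [113, 123, 189], [247, 247, 247]]
0.15 [[247, 247, 247], [247, 247, 247], [114, 124, 189], [247, 247, 247]]
0 [[247, 247, 247], [175, 170, 166], [125, 125, 123], [120, 124, 130]]
39.1667 [ 0.42963356  0.16092076 -0.94931253]
```

```bash
python3 -m inch '[{"x":-0.31,"y":0,"z":0.39,"yaw":0,"gripper":-1},{"x":-0.31,"y":0,"z":0.39,"yaw":0,"gripper":-1},{"x":0,"y":0,"z":0,"yaw":0,"gripper":-1}]' 30
python3 -m inch '[{"x":-0.25,"y":0,"z":0.31,"yaw":0,"gripper":-1},{"x":-0.19,"y":0,"z":0.24,"yaw":0,"gripper":-1},{"x":0,"y":0,"z":0,"yaw":0,"gripper":-1}]' 30
python3 -m inch '[{"x":-0.19,"y":0,"z":0.24,"yaw":0,"gripper":-1},{"x":0,"y":0,"z":0,"yaw":0,"gripper":-1}]' 30
```

```text
time_s: 39.42
ee_pos: [599.2, 95.2, 153.2]
ee_rot: [178.0, -38.7, 90.0]
force: [1.5, -0.3, 1.0]
gripper_width: 0.5
time_s: 39.67
ee_pos: [599.5, 95.0, 148.5]
ee_rot: [177.8, -38.8, 90.1]
force: [-2.8, -1.7, 4.8]
gripper_width: 0.9
time_s: 39.83
ee_pos: [599.6, 94.9, 144.5]
ee_rot: [177.8, -38.7, 90.1]
force: [-0.4, -0.1, 1.0]
gripper_width: 0.3
```

```bash
python3 -m inch '[{"x":-0.19,"y":0,"z":0.24,"yaw":0,"gripper":-1},{"x":0,"y":0,"z":0,"yaw":0,"gripper":-1}]' 30
python3 -m inch '[{"x":-0.19,"y":0,"z":0.24,"yaw":0,"gripper":-1},{"x":0,"y":0,"z":0,"yaw":0,"gripper":-1}]' 30
python3 -m inch '[{"x":-0.12,"y":0,"z":0.16,"yaw":0,"gripper":-1},{"x":0,"y":0,"z":0,"yaw":0,"gripper":-1}]' 30
python3 hood.py | tail -4
```

```text
time_s: 40.0
ee_pos: [599.5, 95.3, 140.3]
ee_rot: [177.9, -38.7, 90.0]
force: [0.7, 0.8, -0.4]
gripper_width: 0.5
time_s: 40.17
ee_pos: [599.6, 95.4, 138.0]
ee_rot: [177.9, -38.8, 90.0]
force: [-1.3, -3.2, 6.6]
gripper_width: 0.5
time_s: 40.33
ee_pos: [599.7, 95.4, 136.9]
ee_rot: [177.9, -38.8, 90.1]
force: [-2.7, -4.8, 10.6]
gripper_width: 0.4
0.3 [[247, 247, 247], [247, 247, 247], [113, 123, 189], [89, 91, 105]]
0.15 [[247, 247, 247], [247, 247, 247], [114, 124, 189], [247, 247, 247]]
0 [[247, 247, 247], [247, 247, 247], [125, 125, 123], [247, 247, 247]]
40.3833 [-2.16990542 -4.75123932  9.83927826]
```

Force is rising into the catch range, so I'll keep pressing in small steps.

```bash
python3 -m inch '[{"x":-0.12,"y":0,"z":0.16,"yaw":0,"gripper":-1},{"x":0,"y":0,"z":0,"yaw":0,"gripper":-1}]' 30
python3 -m inch '[{"x":-0.12,"y":0,"z":0.16,"yaw":0,"gripper":-1},{"x":0,"y":0,"z":0,"yaw":0,"gripper":-1}]' 30
python3 -m inch '[{"x":-0.12,"y":0,"z":0.16,"yaw":0,"gripper":-1},{"x":0,"y":0,"z":0,"yaw":0,"gripper":-1}]' 30
```

```text
time_s: 40.55
ee_pos: [599.7, 95.4, 135.7]
ee_rot: [177.8, -38.8, 90.1]
force: [-5.1, -6.5, 13.3]
gripper_width: 0.5
time_s: 40.72
ee_pos: [599.7, 95.4, 134.4]
ee_rot: [177.8, -38.9, 90.1]
force: [-5.5, -8.1, 17.8]
gripper_width: 0.2
time_s: 40.88
ee_pos: [599.8, 95.4, 133.2]
ee_rot: [177.8, -38.9, 90.2]
force: [-6.7, -10.2, 20.5]
gripper_width: 0.3
```

```bash
python3 -m inch '[{"x":-0.12,"y":0,"z":0.16,"yaw":0,"gripper":-1},{"x":0,"y":0,"z":0,"yaw":0,"gripper":-1}]' 30
python3 -m inch '[{"x":-0.12,"y":0,"z":0.16,"yaw":0,"gripper":-1},{"x":0,"y":0,"z":0,"yaw":0,"gripper":-1}]' 30
python3 -m inch '[{"x":-0.12,"y":0,"z":0.16,"yaw":0,"gripper":-1},{"x":0,"y":0,"z":0,"yaw":0,"gripper":-1}]' 30
```

```text
time_s: 41.05
ee_pos: [599.8, 95.4, 132.0]
ee_rot: [177.7, -38.9, 90.2]
force: [-8.1, -11.1, 24.2]
gripper_width: 0.7
time_s: 41.22
ee_pos: [599.8, 95.5, 130.7]
ee_rot: [177.7, -38.9, 90.3]
force: [-8.5, -12.4, 28.4]
gripper_width: 0.4
time_s: 41.38
ee_pos: [599.9, 95.5, 129.5]
ee_rot: [177.7, -39.0, 90.3]
force: [-10.3, -14.9, 31.4]
gripper_width: 0.1
```

```bash
python3 -m inch '[{"x":0.5,"y":0,"z":-0.62,"yaw":0,"gripper":-1},{"x":0.5,"y":0,"z":-0.62,"yaw":0,"gripper":-1},{"x":0,"y":0,"z":0,"yaw":0,"gripper":-1}]' 30
python3 -m inch '[{"x":0,"y":0,"z":-3,"yaw":0,"gripper":-1},{"x":-1,"y":0,"z":-4,"yaw":0,"gripper":-1},{"x":-1,"y":0,"z":-4,"yaw":0,"gripper":-1},{"x":-1,"y":0,"z":-4,"yaw":0,"gripper":-1},{"x":-1,"y":0,"z":-4,"yaw":0,"gripper":-1}]' 30
cat > top.py <<'E'
from h import *
from workcell import cams
s=cams.grab_frame("scene");pickle.dump(s,open("last.pkl","wb"))
o=pickle.load(open("w8.pkl","rb"))[0]
h=cv2.cvtColor(s["pixels"],cv2.COLOR_RGB2HSV)
m=cv2.inRange(h,(100,120,120),(115,255,255));m[:, :240]=0;m[:,360:]=0;m[:110]=0;m[270:]=0
n,l,st,c=cv2.connectedComponentsWithStats(m)
for i in range(1,n):
    if st[i,4]>25: print("blue",st[i],c[i],px if 0 else s["pixels"][int(c[i][1]),int(c[i][0])])
def P(x,y,z): return [597.5-.9998*y+.02127*x,157.5+.02127*y+.9998*x,z]
for th in (0,.02,.04,.08,.12,.2):
    cc,sn=np.cos(th),np.sin(th)
    print(th,"pad",proj(s,[P(90-162*cc+9*sn,0,125+162*sn+9*cc)])[0].round(1),"near front top corner",proj(s,[P(90-185*cc+8*sn,-108,125+185*sn+8*cc)])[0].round(1))
E
python3 top.py
```

```text
time_s: 41.63
ee_pos: [600.3, 95.7, 141.2]
ee_rot: [177.7, -38.7, 90.1]
force: [0.9, 0.1, -0.9]
gripper_width: 0.8
time_s: 42.05
ee_pos: [592.2, -55.1, 262.4]
ee_rot: [178.1, -38.8, 89.9]
force: [0.0, -0.6, 0.1]
gripper_width: 0.8
blue [ 240  110   41   58 1271] [253.59559402 133.25491739] [ 74  88 153]
blue [ 302  110   58   46 1775] [336.33633803 127.6315493 ] [ 85 101 179]
blue [272 182  14  21 209] [278.36842105 191.784689  ] [124 183 247]
blue [240 216  82  54 898] [256.36191537 254.28507795] [ 73  81 120]
blue [347 260  13  10  76] [354.07894737 266.22368421] [ 96 111 186]
0 pad [279.6 190.7] near front top corner [264.8 220.2]
0.02 pad [279.7 189.9] near front top corner [264.9 219.4]
0.04 pad [279.8 189.1] near front top corner [265.  218.5]
0.08 pad [280.1 187.5] near front top corner [265.3 216.7]
0.12 pad [280.5 186. ] near front top corner [265.7 214.9]
0.2 pad [281.6 182.9] near front top corner [266.8 211.5]
```

The pad's centroid (278.4, 191.8) matches the shut hood (predicted 279.6, 190.7), and the hood has stayed down with the arm away. I'll check once more for stillness, then hand in.

```bash
python3 -m inch '[{"x":0,"y":0,"z":-1,"yaw":0,"gripper":-1},{"x":0,"y":0,"z":0,"yaw":0,"gripper":-1},{"x":0,"y":0,"z":0,"yaw":0,"gripper":-1},{"x":0,"y":0,"z":0,"yaw":0,"gripper":-1}]' 30
python3 top.py | grep "blue.*272\|blue.*27[0-9] "
python3 - <<'E'
import pickle,numpy as np,cv2
a=pickle.load(open("f0.pkl","rb"))["scene"]["pixels"];b=pickle.load(open("last.pkl","rb"))["pixels"]
for n,(u0,v0,u1,v1),lo,hi in [("green",(150,185,210,235),(50,90,60),(85,255,255)),("meter",(120,225,185,280),(172,150,80),(180,255,255)),("bottle",(180,230,220,280),(5,120,60),(18,255,255)),("stack",(380,195,445,260),(130,80,60),(160,255,255))]:
    r=[]
    for im in (a,b):
        ys,xs=np.nonzero(cv2.inRange(cv2.cvtColor(im[v0:v1,u0:u1],cv2.COLOR_RGB2HSV),lo,hi)); r.append((round(xs.mean(),1),round(ys.mean(),1),len(xs)) if len(xs) else None)
    print(n,r)
from workcell import env
print(env.job_done())
E
```

```text
time_s: 42.43
ee_pos: [591.7, -59.1, 269.0]
ee_rot: [178.2, -38.8, 89.9]
force: [0.4, 0.6, 0.2]
gripper_width: 0.4
blue [272 182  14  21 209] [278.36842105 191.784689  ] [124 183 247]
green [(np.float64(25.6), np.float64(21.8), 156), (np.float64(25.6), np.float64(21.8), 162)]
meter [(np.float64(26.3), np.float64(30.3), 386), (np.float64(29.1), np.float64(24.9), 664)]
bottle [(np.float64(18.0), np.float64(22.5), 252), (np.float64(17.8), np.float64(22.5), 267)]
stack [(np.float64(32.5), np.float64(23.7), 309), (np.float64(32.5), np.float64(23.6), 304)]
the job is handed in; nothing more can be done
None
```

The purple carrier is in the incubator bay and the hood is shut and staying shut by itself. I handed the job in at about 42.5 s; no verdict is reported.

**What I did:**
- **Turning the carrier:** I gripped its handle with the tool straight down, turned it about 30° to line up with the bay, and set it back on the table.
- **Tilting the tool:** the move rows have no tilt, so I pushed the arm past its reach on the +y side. That leaned the tool about 39°.
- **Placing and shutting:** I regripped the handle, went in under the open hood, lowered until it touched the floor, let go and backed out. I then pressed the hood along its arc with closed fingers, up to about 31 N vertical (36 N in all).

**Last checks:**
- **Carrier:** after release and before closing the hood, it sat centred inside the pocket with its top at the expected height. I could not see it again once the hood was shut.
- **Hood:** the blue pad is within about 1.5 px of its shut position and did not move after I let go. The click itself was not sensed directly; I judge the catches are holding because the hood stays down.
- **Bystanders:** green, bottle and rack stack moved less than 0.3 px. The meter's colour mask does not agree: 386 px became 664 px and its centre shifted by (2.8, −5.4) px. I put this down to a changing shadow, since nothing went near it, but I did not confirm it.

**Failed or disagreed on the way:**
- The first two grips slipped off the handle because the fingertips reach about 15–20 mm less past the TCP than stated. Gripping lower fixed it.
- Bay and carrier position estimates differed by up to about 5 mm between views, within the pocket's ±8 mm clearance.

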